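# Put away the washed caddies and napkin rings

## Task

Put away the washing-up: hang each green-tagged caddy by its handle on a hook of the rail, one to a hook, and stand each red-tagged caddy upright, flat on the floor of a nest of the red wash-again tray, one to a nest. Slide all the napkin rings down over the wooden post so that they lie stacked flat on its base, in any order. How many of each are there varies; leave the soap bottle, mug and saucepan where they are.

Things in the scene. Friction and masses are not known exactly. Their poses are not given: they have to be found in the camera images.
- green_a: Open aluminium utensil caddy, green tags clipped over both long rims; may be absent. 64 (x) x 96 (y) x 70 (z) mm, wall 4, 0.25 kg; origin: centre of underside. Rigid upright handle in its y-z plane (x = 0): 9 mm round bar, sides at y = +-46 mm, level top bar from y = -38 to +38 with centreline 140 mm above the origin; loop below it 65 mm high, 83 wide. Same after a half turn.
- green_a_crown (a point): Crown: middle of the top bar of that caddy's handle (bar centreline), 140 mm above its underside; same axes as the caddy. Pinch the bar from above off its middle, across x, so that the middle stays free for a hook.
- green_b: Open aluminium utensil caddy, green tags clipped over both long rims; may be absent. 64 (x) x 96 (y) x 70 (z) mm, wall 4, 0.25 kg; origin: centre of underside. Rigid upright handle in its y-z plane (x = 0): 9 mm round bar, sides at y = +-46 mm, level top bar from y = -38 to +38 with centreline 140 mm above the origin; loop below it 65 mm high, 83 wide. Same after a half turn.
- green_b_crown (a point): Crown: middle of the top bar of that caddy's handle (bar centreline), 140 mm above its underside; same axes as the caddy. Pinch the bar from above off its middle, across x, so that the middle stays free for a hook.
- green_c: Open aluminium utensil caddy, green tags clipped over both long rims; may be absent. 64 (x) x 96 (y) x 70 (z) mm, wall 4, 0.25 kg; origin: centre of underside. Rigid upright handle in its y-z plane (x = 0): 9 mm round bar, sides at y = +-46 mm, level top bar from y = -38 to +38 with centreline 140 mm above the origin; loop below it 65 mm high, 83 wide. Same after a half turn.
- green_c_crown (a point): Crown: middle of the top bar of that caddy's handle (bar centreline), 140 mm above its underside; same axes as the caddy. Pinch the bar from above off its middle, across x, so that the middle stays free for a hook.
- red_a: Open aluminium utensil caddy, red tags clipped over both long rims; may be absent. 64 (x) x 96 (y) x 70 (z) mm, wall 4, 0.25 kg; origin: centre of underside. Rigid upright handle in its y-z plane (x = 0): 9 mm round bar, sides at y = +-46 mm, level top bar from y = -38 to +38 with centreline 140 mm above the origin; loop below it 65 mm high, 83 wide. Same after a half turn.
- red_b: Open aluminium utensil caddy, red tags clipped over both long rims; may be absent. 64 (x) x 96 (y) x 70 (z) mm, wall 4, 0.25 kg; origin: centre of underside. Rigid upright handle in its y-z plane (x = 0): 9 mm round bar, sides at y = +-46 mm, level top bar from y = -38 to +38 with centreline 140 mm above the origin; loop below it 65 mm high, 83 wide. Same after a half turn.
- ring0: Glazed napkin ring (blue or white), possibly absent: outside diameter 56, bore 38, height 25 mm, about 50 g, standing with its bore upright; origin at the centre of its underside, z along the bore. Either end may be up.
- ring1: Glazed napkin ring (blue or white), possibly absent: outside diameter 56, bore 38, height 25 mm, about 50 g, standing with its bore upright; origin at the centre of its underside, z along the bore. Either end may be up.
- ring2: Glazed napkin ring (blue or white), possibly absent: outside diameter 56, bore 38, height 25 mm, about 50 g, standing with its bore upright; origin at the centre of its underside, z along the bore. Either end may be up.
- rail: Fixed steel hook rail: 12 mm bar along y, 190 mm above the worktop, on posts at y = +-215 mm. Three 8 mm brass hooks stick out 70 mm towards -x (the robot) at y = -150, 0, +150 mm: seat (rod top 189 mm high) 36 to 56 mm from the bar, end turned up to 211 mm high at 66 to 74 mm. A handle comes in over the end, hook inside its loop, then down. Origin on the worktop below the bar's middle.
- hook0 (a point): The hook at the rail's y = -150 mm: where the middle of a caddy's crown (bar centreline) lies when it hangs there, 193.5 mm above the worktop, 47 mm from the bar on the rail's -x side; same axes as the rail.
- hook1 (a point): The hook at the rail's y = 0 mm: where the middle of a caddy's crown (bar centreline) lies when it hangs there, 193.5 mm above the worktop, 47 mm from the bar on the rail's -x side; same axes as the rail.
- hook2 (a point): The hook at the rail's y = +150 mm: where the middle of a caddy's crown (bar centreline) lies when it hangs there, 193.5 mm above the worktop, 47 mm from the bar on the rail's -x side; same axes as the rail.
- tray: Fixed red plastic wash-again tray, 179 (x) x 126 (y) x 28 (z) mm with 5 mm walls and floor and one wall across the middle, making two nests along its x, each 82 (x) x 116 (y) mm inside; each takes one caddy, set parallel to the tray. Origin at the centre of its underside.
- nest0 (a point): Centre of the floor of the tray's nest on its -x (near) side, 5 mm above the worktop; same axes as the tray.
- nest1 (a point): Centre of the floor of the tray's nest on its +x (far) side, 5 mm above the worktop; same axes as the tray.
- post: Fixed wooden napkin-ring post: base disc 90 mm in diameter and 12 mm high, upright pin 32 mm in diameter, tapering over its last 13 mm to 12 mm at its top, 95 mm above the worktop. Holds three rings, one on another. Origin at the centre of its underside.
- post_top (a point): Centre of the top of the pin, 95 mm above the worktop.
- soap: Green soap bottle, 60 mm across, 170 mm high: leave alone.
- mug: Red mug, 80 mm across, 90 mm high: leave alone.
- saucepan: Steel saucepan, 140 mm across, 90 mm high: leave alone.
Not all that is in view belongs to the job. What is shaped like the red_b but pink or yellow is not meant.

How it is judged:
By the outcome, as a careful person would: the job done as asked, in the order asked, and still so for the second after the job is handed in, with the robot touching nothing.
Of green_a, green_b, green_c, red_a, red_b only 3 to 4 are there at a start; the rules pass over those that are not, and their reading is None.
Of ring0, ring1, ring2 only 2 to 3 are there at a start; the rules pass over those that are not, and their reading is None.
At some moment in a run one of green_a, green_b, green_c, red_a, red_b, ring0, ring1, ring2 may be knocked a few centimetres aside while the robot is not near it.
It also fails if it takes over 210 s, if anything falls off the work surface, if the arm or the gripper's body presses on something with over 40 N, if the wrist force passes 120 N, or if a joint passes its speed limit or range.

## Robot

A 7-joint arm with a two-finger parallel gripper is mounted at the origin on the work surface. World frame = base frame: x ahead of the robot, y to its left, z up, the work surface at z = 0. Lengths are in m, angles in rad, forces in N, time in s.
With the tool pointing down it reaches from about 0.35 to 0.9 m from the base axis. Payload 7.2 kg.
Tool frame: the origin (TCP) lies at the very end of the fingers, on their centre line; the grasp point (between the pads) lies 19 mm behind it (ctrl.grip_point_offset is the distance from the TCP to the grasp point, in m); z points along the fingers, y is the line along which they close (so a half turn about z gives the same grasp; the last joint's range is limited). The gripper opens to 88 mm and grips with 3 to 60 N. Pads are 20 mm wide; open, the fingers measure 115 mm over their backs; the gripper's body (75 mm by 178 mm) begins 61 mm behind the grasp point.
Start: joints at [-1.268, 0.411, -0.013, 1.596, 0.006, 1.134, -0.082], TCP at [0.226, 0.583, 0.223] pointing down, gripper open.
Joint ranges: [-2.95, 2.95], [-0.29, 1.99], [-1.47, 1.44], [0.14, 2.54], [-1.03, 4.17], [0.13, 1.85], [-2.86, 2.86]. Speed limits (rad/s): [2.39, 2.39, 3.01, 3.01, 3.14, 3.14, 3.14].

## Interface

Orientations are given as a rotation vector (axis times angle).
In Python, from bench import ctrl, grab_frame gives the robot as it stands.
- The arm moves only by the tool play_rows, never from a script. Its argument "plan" is one flat list of numbers, 6 for each row, row after row: the shift along the tool's x, y, z in m, then the turn, a rotation vector about the tool's x, y, z in rad. In form: [tx, ty, tz, wx, wy, wz, tx, ty, tz, wx, wy, wz, ...]. A call has exactly 5 rows; each row shifts and turns the commanded pose from where the row before left it, along the tool's axes as they then stand; what a row does not reach is not made up. A row lasts 1/10 s, in which the tool goes at most 50 mm and 8.59 degrees, less where a joint would pass 70% of its speed; a pose out of reach is approached as far as the arm can. A call with a gripper value outside its range is refused whole. "gripper" is the opening, from 0 (shut) to 1 (fully open), set as the call begins (left out, the last holds). The fingers move at their own pace and stop on an object; "force" is the grip in N (left out, the last holds). Time passes only in rows, so rows that do not move let the fingers close, or fill a call up. It gives the time, the measured TCP pose, the force, the opening and the grip force at its end, in the units of the state.
- ctrl.get_obs(): the state, without advancing time (a new reading comes with each control period).
- grab_frame(name): name is "scene" or "top" or "wrist"; returns a dict with "pixels" (480x640x3 uint8, red, green, blue), "range_z" (480x640 float32, m along the optical axis (not along the pixel's ray), 0 where there is no reading), "vfov" (degrees; the focal length in pixels is half the picture's height over the tangent of half this angle, whatever the lens; pixels are square), "cx", "cy" (the principal point, pixels), "R" (3x3) and "t" (3): a world point X has camera coordinates R X + t. Camera axes: x right, y down, z forward; pixel columns grow to the right and rows downward; lengths in m; the calibration is good to about 2 mm. The wrist camera is an equidistant fisheye: a pixel r from the principal point sees the ray r / f radians off the axis. A picture is of the moment at which its call begins.
- ctrl.finish_job(): hands the job in; it is judged then, once.
The state is a dict: "time_s": time; "joints": joint angles; "dq": joint speeds; "joint_torque": joint torques, N m; "position": TCP position; "eef_rot": TCP orientation; "contact_force": force on the tool from outside, world axes, zero at the start; "torque": the same for the moment, N m; "gripper_width": finger opening in m; "grip_force": force on a finger pad.
Only numpy, scipy, OpenCV 4.12 (cv2) and the standard library are available. Lean on these libraries where they do the work, as an engineer would, in place of code of your own. Each camera call takes 0.05 s, during which the arm holds its last target. There are 200 camera calls.

## Working session

There is one attempt and no reset: what is moved stays moved. The work goes in short steps, Python scripts to look and compute and a tool call to move; the robot and the scene stay as the last step left them, time stands still between calls to the robot, and variables do not carry over. Pictures are saved under pics/ and viewed, at most 14 in all, crops included, and the job is handed in when it is done.

Besides the shell and the picture viewer there is one more tool, called after ">>>" by a JSON object that holds its "fn" and its "kwargs", one argument or row to a line. play_rows: Moves the arm, as the interface text tells. Its arguments: {"type":"object","properties":{"plan":{"type":"array","items":{"type":"number"}},"gripper":{"type":"number"},"force":{"type":"number"}},"required":["plan"]}

```bash
ls; mkdir -p pics
cat > h.py <<'E'
import numpy as np, cv2
from scipy.spatial.transform import Rotation as Rn
from bench import ctrl, grab_frame
def cloud(f):
    z=f["range_z"]; h,w=z.shape
    fl=h/2/np.tan(np.radians(f["vfov"])/2)
    u,v=np.meshgrid(np.arange(w),np.arange(h))
    P=np.stack([(u-f["cx"])/fl*z,(v-f["cy"])/fl*z,z],-1)
    return (P-f["t"])@f["R"]   # R^T (P-t)
def save(f,n): cv2.imwrite("pics/"+n,cv2.cvtColor(f["pixels"],cv2.COLOR_RGB2BGR))
E
python3 - <<'E'
from h import *
for n in ("top","scene"):
    f=grab_frame(n); save(f,n+"0.png"); np.savez("pics/"+n+"0.npz",**f)
    print(n,f["vfov"],f["cx"],f["cy"],-f["R"].T@f["t"],np.mean(f["range_z"]>0))
o=ctrl.get_obs(); print(o)
E
```

```text
pics
top 52.497157153232315 326.0614686847433 233.13335041997675 [0.41571626 0.04046742 1.18355405] 0.9959993489583333
scene 51.13929174109921 323.3458002401931 236.67070055511132 [1.4316094  0.09363917 0.78102002] 0.996103515625
{'time_s': 0.1, 'joints': array([-1.26819446,  0.41183022, -0.01270771,  1.59695189,  0.00561988,
        1.13428989, -0.0821932 ]), 'dq': array([ 0.00028049, -0.00100573,  0.00203727, -0.0034278 ,  0.00069694,
        0.00053682,  0.00075788]), 'joint_torque': array([ 2.06245961e-03, -5.89092171e+01,  6.43526930e-01, -2.91709006e+01,
       -5.37287118e-02,  1.45114152e-02,  4.31127671e-05]), 'position': array([0.22635756, 0.58208595, 0.22189024]), 'eef_rot': array([-5.79041360e-01, -3.08761947e+00,  2.25599507e-03]), 'contact_force': array([-0.20421924, -0.21468806, -0.07806209]), 'torque': array([ 0.0430268 , -0.03002274, -0.01398864]), 'grip_force': 0.0, 'gripper_width': 0.08784536821266087}
```

View pics/top0.png

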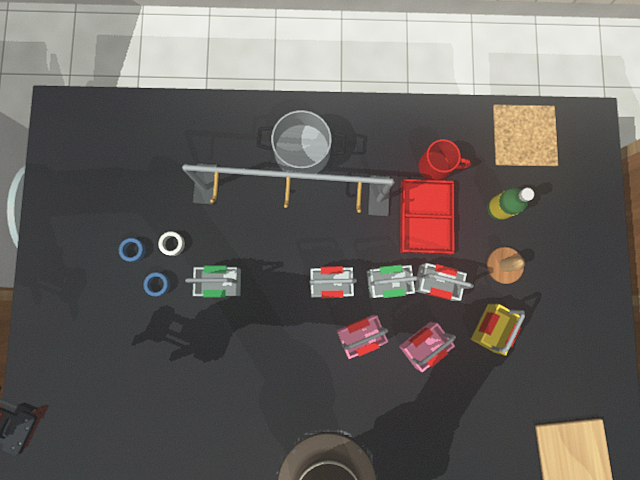

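View pics/scene0.png

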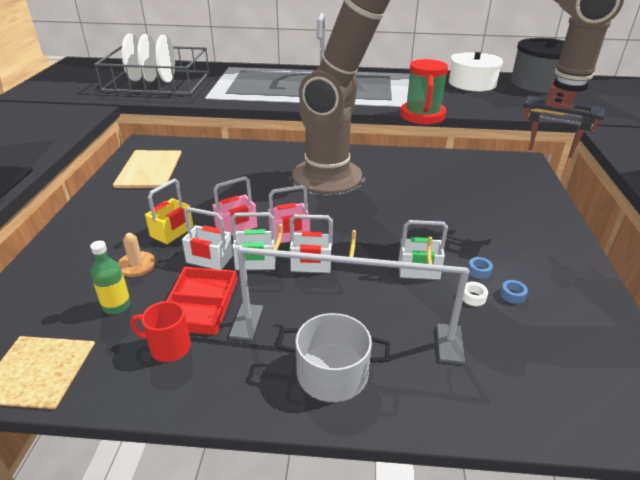

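```bash
cat >> h.py <<'E'
def caddies(f,P,reg=None):
    """handle bars: points 0.125<z<0.16 on the table, clustered"""
    m=((P[...,2]>0.128)&(P[...,2]<0.158)&(f["range_z"]>0)&(P[...,0]>0.2)&(P[...,0]<0.9)&(abs(P[...,1])<0.6)).astype(np.uint8)
    n,l,s,c=cv2.connectedComponentsWithStats(m,connectivity=8); out=[]
    hsv=cv2.cvtColor(f["pixels"],cv2.COLOR_RGB2HSV)
    for i in range(1,n):
        if s[i,4]<25: continue
        Q=P[l==i]; mid=(Q[:,:2].max(0)+Q[:,:2].min(0))/2
        vx,vy,x0,y0=cv2.fitLine(Q[:,:2].astype(np.float32),cv2.DIST_HUBER,0,.01,.01).ravel()
        t=(Q[:,:2]-[x0,y0])@[vx,vy]
        ctr=np.array([x0,y0])+np.array([vx,vy])*(np.percentile(t,1)+np.percentile(t,99))/2
        out.append((c[i].round(),ctr.round(4),np.degrees(np.arctan2(vy,vx)).round(1),np.ptp(t).round(3),np.median(Q[:,2]).round(4),s[i,4]))
    return out
E
python3 - <<'E'
from h import *
for n in ("top","scene"):
    f=dict(np.load(f"pics/{n}0.npz")); P=cloud(f)
    print(n,"table z",np.median(P[(abs(P[...,2])<.02)&(P[...,0]>.3)&(P[...,0]<.8)&(abs(P[...,1])<.5)][:,2]))
    for c in caddies(f,P): print(*c)
    # hooks: brass, high
    hsv=cv2.cvtColor(f["pixels"],cv2.COLOR_RGB2HSV)
    m=((hsv[...,0]>12)&(hsv[...,0]<28)&(hsv[...,1]>130)&(P[...,2]>.165)&(P[...,2]<.225)).astype(np.uint8)
    k,l,s,c=cv2.connectedComponentsWithStats(m)
    for i in range(1,k):
        if s[i,4]>8:
            Q=P[l==i]; o=np.argsort(Q[:,0]); print("hook",s[i,4],c[i].round(),Q[o[:5]].mean(0).round(4),Q[o[-5:]].mean(0).round(4),Q[:,2].max().round(4),"med y",np.median(Q[:,1]).round(4))
    # rail bar
    m=(abs(P[...,2]-.193)<.012)&(P[...,0]>.55)&(hsv[...,1]<60)
    Q=P[m]; print("rail",len(Q),Q.min(0).round(3),Q.max(0).round(3),cv2.fitLine(Q[:,:2].astype(np.float32),cv2.DIST_HUBER,0,.01,.01).ravel().round(4))
    # red/tray
    m=((hsv[...,1]>150)&((hsv[...,0]<8)|(hsv[...,0]>172))&(P[...,2]>.018)&(P[...,2]<.036)&(P[...,1]<0)).astype(np.uint8)
    k,l,s,c=cv2.connectedComponentsWithStats(m)
    for i in range(1,k):
        if s[i,4]>100: 
            Q=P[l==i]; print("tray",s[i,4],c[i].round(),cv2.minAreaRect(Q[:,:2].astype(np.float32)),np.median(Q[:,2]))
    # ring tops / post
    m=((abs(P[...,2]-.025)<.006)&(P[...,1]>.2)&(P[...,0]>.3)&(P[...,0]<.7)).astype(np.uint8)
    k,l,s,c=cv2.connectedComponentsWithStats(m)
    for i in range(1,k):
        if s[i,4]>60: 
            Q=P[l==i]; print("ring",s[i,4],c[i].round(),cv2.minEnclosingCircle(Q[:,:2].astype(np.float32)),np.median(Q[:,2]))
    m=((P[...,2]>.085)&(P[...,2]<.1)&(P[...,1]<-.2)&(P[...,0]>.4)&(P[...,0]<.6)&(hsv[...,0]>5)&(hsv[...,0]<25)).astype(np.uint8)
    k,l,s,c=cv2.connectedComponentsWithStats(m)
    for i in range(1,k):
        if s[i,4]>6:
            Q=P[l==i]; print("post",s[i,4],c[i].round(),cv2.minEnclosingCircle(Q[:,:2].astype(np.float32)),Q[:,2].max())
    m=(abs(P[...,2]-.012)<.005)&(hsv[...,1]>90)&(hsv[...,0]>5)&(hsv[...,0]<25)&(P[...,1]<-.2)&(P[...,0]>.35)&(P[...,0]<.62)
    Q=P[m]; print("base",len(Q),cv2.minEnclosingCircle(Q[:,:2].astype(np.float32)) if len(Q) else 0)
E
```

```text
top table z -0.0005574800951386194
[193. 175.] [0.6838 0.3001] -46.2 0.012 0.145 29
[386. 189.] [ 0.6594 -0.1214] 52.8 0.013 0.141 25
[518. 199.] [ 0.6427 -0.4158] 18.4 0.03 0.1365 80
[451. 280.] [ 0.4606 -0.2626] 76.1 0.1 0.1422 190
[397. 280.] [ 0.4603 -0.1447] -83.2 0.098 0.142 190
[209. 280.] [0.4566 0.2581] -89.3 0.099 0.1413 226
[333. 281.] [ 0.457  -0.0067] -88.5 0.099 0.1419 193
[514. 332.] [ 0.3532 -0.3941] -28.3 0.099 0.1419 212
[366. 340.] [ 0.3352 -0.0777] -67.0 0.099 0.1423 202
[437. 351.] [ 0.3133 -0.2282] -52.8 0.1 0.1421 209
hook 72 [215. 184.] [0.6261 0.2435 0.1905] [0.6777 0.2415 0.19  ] 0.1937 med y 0.2421
hook 70 [287. 192.] [0.6052 0.0949 0.2094] [0.6675 0.0911 0.1923] 0.2132 med y 0.093
hook 84 [359. 196.] [ 0.5972 -0.0546  0.2097] [ 0.6609 -0.0578  0.1902] 0.2109 med y -0.0557
rail 1223 [ 0.607 -0.132  0.182] [0.693 0.31  0.2  ] [0.0536 0.9986 0.6746 0.0917]
tray 762 [428. 212.] ((0.6497889161109924, -0.24300211668014526), (0.1272633969783783, 0.2365831881761551), 88.78108215332031) 0.025259666862848404
ring 239 [170. 243.] ((0.5473582744598389, 0.3755889832973
[... 1629 characters left out ...]
3348999), (0.03725769743323326, 0.07935147732496262), 31.036529541015625) 0.02675623172157774
ring 220 [480. 265.] ((0.4523319900035858, 0.40875786542892456), 0.030343273654580116) 0.025375690156985008
ring 116 [419. 271.] ((0.4884771704673767, 0.2611795961856842), 0.04793215170502663) 0.022989385395361543
ring 256 [514. 289.] ((0.5333723425865173, 0.47017621994018555), 0.03126148506999016) 0.02479451769344882
ring 232 [476. 291.] ((0.5475948452949524, 0.3777872622013092), 0.03019585832953453) 0.025097701032989264
post 78 [129. 237.] ((0.507719099521637, -0.4310453534126282), 0.014069193974137306) 0.09706969534146545
base 627 ((0.45016640424728394, -0.40216195583343506), 0.10819987207651138)
```

```bash
cat >> h.py <<'E'
def pose():
    o=ctrl.get_obs(); M=Rn.from_rotvec(o["eef_rot"]).as_matrix()
    return o["position"],np.arctan2(M[1,1],M[0,1]),M
def go(*wps,start=None):
    """waypoints (x,y,z,psi deg): prints turn about tool z, then shift in the tool axes after it (mm)"""
    p,psi,M=pose(); print("now",p.round(4),"psi",np.degrees(psi).round(2),"tilt",M[:2,2].round(4),"w",round(ctrl.get_obs()["gripper_width"],4),"t",ctrl.get_obs()["time_s"])
    for x,y,z,d in wps:
        q=np.radians(d); w=psi-q; D=np.array([x,y,z])-p
        ax=np.array([[-np.sin(q),np.cos(q),0],[np.cos(q),np.sin(q),0],[0,0,-1]])
        T=ax@D; print(f"turn {w:.3f} | shift mm {np.round(T*1000,1)}"); p,psi=np.array([x,y,z]),q
E
python3 - <<'E'
from h import *
go((.457,.281,.20,.7),(.457,.281,.121,.7))
E
```

```text
now [0.2264 0.5821 0.2219] psi 68.76 tilt [-0.0004 -0.0014] w 0.0878 t 0.1
turn 1.188 | shift mm [-303.9  226.9   21.9]
turn 0.000 | shift mm [ 0.  0. 79.]
```

>>> {"fn": "play_rows", "kwargs": {
  "plan": [0, 0, 0, 0, 0, 0.119, 0, 0, 0, 0, 0, 0.119, 0, 0, 0, 0, 0, 0.119, 0, 0, 0, 0, 0, 0.119, 0, 0, 0, 0, 0, 0.119],
  "gripper": 0.6,
  "force": 40
}}

```text
time_s: 0.6
position: [0.2264, 0.5822, 0.2221]
eef_rot: [1.465, 2.779, -0.001]
contact_force: [0.3, -0.1, -0.3]
gripper_width: 0.0538
grip_force: 0.0
```

>>> {"fn": "play_rows", "kwargs": {
  "plan": [0, 0, 0, 0, 0, 0.119, 0, 0, 0, 0, 0, 0.119, 0, 0, 0, 0, 0, 0.119, 0, 0, 0, 0, 0, 0.119, 0, 0, 0, 0, 0, 0.119]
}}

```text
time_s: 1.1
position: [0.2263, 0.5822, 0.2222]
eef_rot: [2.215, 2.227, -0.001]
contact_force: [-0.1, -0.2, -0.3]
gripper_width: 0.0524
grip_force: 0.0
```

>>> {"fn": "play_rows", "kwargs": {
  "plan": [-0.02, 0.015, 0, 0, 0, 0, -0.02, 0.015, 0, 0, 0, 0, -0.02, 0.015, 0, 0, 0, 0, -0.02, 0.015, 0, 0, 0, 0, -0.02, 0.015, 0, 0, 0, 0]
}}

```text
time_s: 1.6
position: [0.3029, 0.4822, 0.2223]
eef_rot: [2.21, 2.232, -0.001]
contact_force: [-0.5, 0.5, 0.2]
gripper_width: 0.0527
grip_force: 0.0
```

>>> {"fn": "play_rows", "kwargs": {
  "plan": [-0.02, 0.015, 0, 0, 0, 0, -0.02, 0.015, 0, 0, 0, 0, -0.02, 0.015, 0, 0, 0, 0, -0.02, 0.015, 0, 0, 0, 0, -0.02, 0.015, 0, 0, 0, 0]
}}

```text
time_s: 2.1
position: [0.3788, 0.383, 0.2224]
eef_rot: [2.21, 2.233, -0.001]
contact_force: [0.7, -0.3, -0.1]
gripper_width: 0.0525
grip_force: 0.0
```

>>> {"fn": "play_rows", "kwargs": {
  "plan": [-0.02, 0.015, 0.004, 0, 0, 0, -0.02, 0.015, 0.004, 0, 0, 0, -0.02, 0.015, 0.004, 0, 0, 0, -0.02, 0.015, 0.004, 0, 0, 0, -0.02, 0.015, 0.004, 0, 0, 0]
}}

```text
time_s: 2.6
position: [0.4548, 0.2838, 0.2022]
eef_rot: [-2.21, -2.233, 0.001]
contact_force: [-0.2, 0.3, -0.6]
gripper_width: 0.0528
grip_force: 0.0
```

Run:
```python
from h import *
go((.457,.281,.121,.7))
f=grab_frame("wrist"); save(f,"w0.png"); f=grab_frame("scene")
for c in caddies(f,cloud(f)): print(*c)
```

```text
now [0.4548 0.2838 0.2022] psi 0.58 tilt [-0.0004 -0.0003] w 0.0528 t 2.6
turn -0.002 | shift mm [-2.8  2.2 81.2]
[230. 182.] [ 0.3159 -0.226 ] -53.5 0.098 0.142 137
[162. 187.] [ 0.3568 -0.392 ] -28.1 0.103 0.1421 140
[287. 189.] [ 0.3381 -0.0756] -67.4 0.1 0.1423 152
[203. 212.] [ 0.4639 -0.2602] 76.6 0.103 0.1424 163
[253. 214.] [ 0.4634 -0.144 ] -83.0 0.098 0.1425 168
[311. 217.] [ 0.4599 -0.0045] -88.2 0.098 0.1419 178
[426. 223.] [0.4597 0.2603] -89.1 0.098 0.1418 190
[102. 258.] [ 0.6549 -0.417 ] -53.0 0.03 0.1397 172
[243. 270.] [ 0.6696 -0.121 ] -73.1 0.014 0.1429 85
[460. 291.] [0.6924 0.3054] 74.1 0.014 0.1428 92
```

View pics/w0.png

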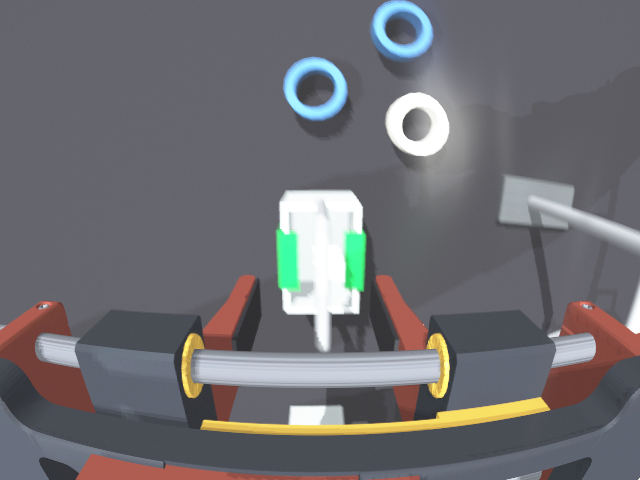

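>>> {"fn": "play_rows", "kwargs": {
  "plan": [-0.003, 0.002, 0.016, 0, 0, 0, 0, 0, 0.016, 0, 0, 0, 0, 0, 0.016, 0, 0, 0, 0, 0, 0.016, 0, 0, 0, 0, 0, 0.016, 0, 0, 0]
}}

```text
time_s: 3.2
position: [0.4558, 0.2826, 0.1219]
eef_rot: [-2.209, -2.233, 0.0]
contact_force: [-0.2, 0.4, 0.1]
gripper_width: 0.0528
grip_force: 0.0
```

>>> {"fn": "play_rows", "kwargs": {
  "plan": [0, 0, 0, 0, 0, 0, 0, 0, 0, 0, 0, 0, 0, 0, 0, 0, 0, 0, 0, 0, 0, 0, 0, 0, 0, 0, 0, 0, 0, 0],
  "gripper": 0,
  "force": 50
}}

```text
time_s: 3.7
position: [0.4568, 0.2821, 0.1233]
eef_rot: [-2.21, -2.233, -0.002]
contact_force: [-0.1, 1.4, 0.0]
gripper_width: 0.0162
grip_force: 0.0
```

>>> {"fn": "play_rows", "kwargs": {
  "plan": [0, 0, 0, 0, 0, 0, 0, 0, -0.01, 0, 0, 0, 0, 0, -0.02, 0, 0, 0, 0, 0, -0.02, 0, 0, 0, 0, 0, -0.02, 0, 0, 0]
}}

```text
time_s: 4.2
position: [0.4563, 0.2816, 0.1939]
eef_rot: [-2.211, -2.232, 0.0]
contact_force: [0.6, -0.0, -1.3]
gripper_width: 0.0076
grip_force: 50.0
```

>>> {"fn": "play_rows", "kwargs": {
  "plan": [0, 0, -0.01, 0, 0, 0, 0, 0, -0.01, 0, 0, 0, 0, 0, -0.01, 0, 0, 0, 0, 0, 0, 0, 0, 0, 0, 0, 0, 0, 0, 0]
}}

```text
time_s: 4.7
position: [0.4563, 0.2818, 0.2223]
eef_rot: [-2.21, -2.233, 0.001]
contact_force: [0.2, -0.6, -2.2]
gripper_width: 0.0077
grip_force: 50.0
```

Run:
```python
from h import *
go()
for n in ("top","scene"):
    f=grab_frame(n); P=cloud(f); save(f,n+"1.png")
    m=((P[...,2]>.2)&(P[...,2]<.26)&(abs(P[...,0]-.457)<.03)&(P[...,1]>.18)&(P[...,1]<.34))
    if n=="scene":
        Q=P[m]; 
        for y in np.arange(.19,.33,.01):
            k=abs(Q[:,1]-y)<.005
            if k.sum(): print(y.round(2),k.sum(),Q[k][:,2].max().round(4),Q[k][:,0].mean().round(4))
```

```text
now [0.4563 0.2818 0.2223] psi 0.58 tilt [-0.0003 -0.0002] w 0.0077 t 4.7
0.21 37 0.2357 0.4593
0.22 42 0.2453 0.4586
0.23 20 0.2455 0.4583
0.24 16 0.2461 0.458
0.25 23 0.247 0.4569
0.26 17 0.2454 0.4587
0.27 66 0.2595 0.4599
0.28 61 0.2598 0.4674
0.29 57 0.2596 0.4671
0.3 46 0.2444 0.457
0.31 35 0.2354 0.4574
```

Run:
```python
from h import *
go((.6376,.2658,.2223,-3),(.6376,.2658,.1735,-3))
```

```text
now [0.4561 0.2816 0.2219] psi 0.58 tilt [-0.0009 -0.0008] w 0.0079 t 4.8
turn 0.062 | shift mm [ -6.3 182.   -0.4]
turn 0.000 | shift mm [ 0.   0.  48.8]
```

>>> {"fn": "play_rows", "kwargs": {
  "plan": [0, 0, 0, 0, 0, 0.031, 0, 0, 0, 0, 0, 0.031, -0.002, 0.01, 0, 0, 0, 0, -0.002, 0.02, 0, 0, 0, 0, -0.002, 0.02, 0, 0, 0, 0]
}}

```text
time_s: 5.3
position: [0.5073, 0.2731, 0.2227]
eef_rot: [2.278, 2.164, 0.001]
contact_force: [-0.1, 0.2, -2.2]
gripper_width: 0.0077
grip_force: 50.0
```

>>> {"fn": "play_rows", "kwargs": {
  "plan": [0, 0.025, 0, 0, 0, 0, 0, 0.025, 0, 0, 0, 0, 0, 0.025, 0, 0, 0, 0, 0, 0.025, 0, 0, 0, 0, 0, 0.015, 0, 0, 0, 0]
}}

```text
time_s: 5.8
position: [0.6233, 0.2662, 0.2221]
eef_rot: [2.278, 2.161, -0.0]
contact_force: [-0.6, -0.0, -1.6]
gripper_width: 0.0077
grip_force: 50.0
```

>>> {"fn": "play_rows", "kwargs": {
  "plan": [0, 0.01, 0, 0, 0, 0, 0, 0.007, 0, 0, 0, 0, 0, 0, 0, 0, 0, 0, 0, 0, 0, 0, 0, 0, 0, 0, 0, 0, 0, 0]
}}

```text
time_s: 6.3
position: [0.6373, 0.2667, 0.2228]
eef_rot: [-2.277, -2.163, -0.0]
contact_force: [-0.2, -0.7, -1.8]
gripper_width: 0.0076
grip_force: 50.0
```

Run:
```python
from h import *
go((.6376,.2658,.1735,-3))
for n in ("scene","top"):
    f=grab_frame(n); save(f,n+"2.png")
f=grab_frame("scene"); cv2.imwrite("pics/c2.png",cv2.resize(cv2.cvtColor(f["pixels"][150:330,330:570],cv2.COLOR_RGB2BGR),None,fx=3,fy=3))
```

```text
now [0.6373 0.2667 0.2228] psi -2.94 tilt [-0.0002  0.0004] w 0.0076 t 6.3
turn 0.001 | shift mm [-0.9  0.3 49.3]
```

View pics/c2.png

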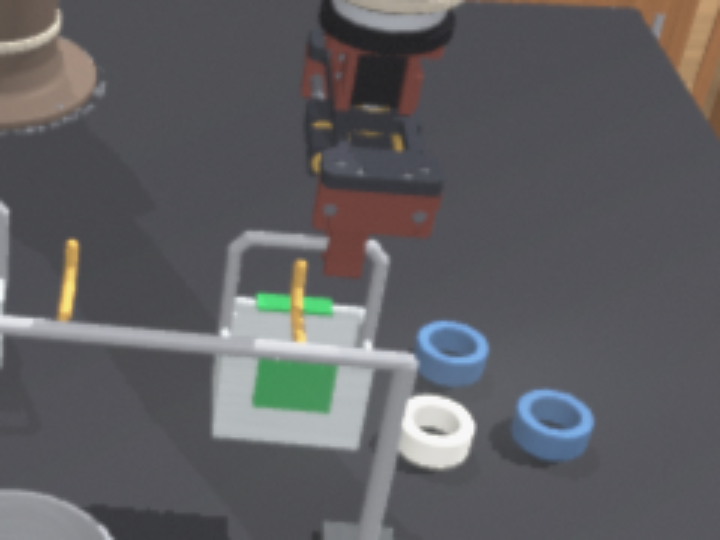

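>>> {"fn": "play_rows", "kwargs": {
  "plan": [-0.001, 0, 0.01, 0, 0, 0, 0, 0, 0.01, 0, 0, 0, 0, 0, 0.01, 0, 0, 0, 0, 0, 0.008, 0, 0, 0, 0, 0, 0.006, 0, 0, 0]
}}

```text
time_s: 6.95
position: [0.6375, 0.2652, 0.1773]
eef_rot: [-2.278, -2.163, 0.002]
contact_force: [-1.0, -0.2, -2.3]
gripper_width: 0.0074
grip_force: 50.0
```

>>> {"fn": "play_rows", "kwargs": {
  "plan": [0, 0, 0.002, 0, 0, 0, 0, 0, 0.002, 0, 0, 0, 0, 0, 0, 0, 0, 0, 0, 0, 0, 0, 0, 0, 0, 0, 0, 0, 0, 0]
}}

```text
time_s: 7.45
position: [0.6381, 0.2654, 0.1755]
eef_rot: [2.278, 2.163, 0.002]
contact_force: [-3.4, -0.4, 6.3]
gripper_width: 0.0078
grip_force: 50.0
```

>>> {"fn": "play_rows", "kwargs": {
  "plan": [0, 0, 0, 0, 0, 0, 0, 0, 0, 0, 0, 0, 0, 0, 0, 0, 0, 0, 0, 0, 0, 0, 0, 0, 0, 0, 0, 0, 0, 0],
  "gripper": 0.3
}}

```text
time_s: 7.95
position: [0.6379, 0.2653, 0.1745]
eef_rot: [2.278, 2.163, -0.0]
contact_force: [0.0, 0.3, -0.1]
gripper_width: 0.0266
grip_force: 0.0
```

>>> {"fn": "play_rows", "kwargs": {
  "plan": [0, 0, -0.005, 0, 0, 0, 0, 0, -0.01, 0, 0, 0, 0, 0, -0.015, 0, 0, 0, 0, 0, -0.02, 0, 0, 0, 0, 0, -0.02, 0, 0, 0]
}}

```text
time_s: 8.45
position: [0.6382, 0.2654, 0.2468]
eef_rot: [2.278, 2.163, 0.002]
contact_force: [-0.5, 0.0, 0.8]
gripper_width: 0.0262
grip_force: 0.0
```

Run:
```python
from h import *
f=grab_frame("scene"); P=cloud(f)
for c in caddies(f,P): print(*c)
cv2.imwrite("pics/c3.png",cv2.resize(cv2.cvtColor(f["pixels"][150:330,200:530],cv2.COLOR_RGB2BGR),None,fx=2.2,fy=2.2))
f=grab_frame("top"); P=cloud(f)
for c in caddies(f,P): print(*c)
```

```text
[231. 182.] [ 0.3157 -0.2248] -52.2 0.099 0.1429 136
[162. 187.] [ 0.3565 -0.3922] -28.9 0.098 0.1423 137
[288. 189.] [ 0.3374 -0.075 ] -67.4 0.102 0.142 154
[203. 212.] [ 0.4638 -0.2604] 76.3 0.104 0.1422 163
[253. 214.] [ 0.4638 -0.1432] -82.4 0.099 0.1427 167
[311. 217.] [ 0.4601 -0.0056] -88.1 0.099 0.142 178
[102. 258.] [ 0.6551 -0.4171] -52.3 0.031 0.1397 168
[243. 270.] [ 0.6696 -0.1215] -80.5 0.014 0.1432 80
[402. 271.] [0.6352 0.198 ] 89.0 0.008 0.1356 33
[448. 276.] [0.6409 0.2898] -75.1 0.01 0.1377 37
[460. 291.] [0.6928 0.306 ] 84.1 0.014 0.1417 90
[519. 199.] [ 0.6417 -0.4164] 27.9 0.027 0.1375 81
[451. 280.] [ 0.4602 -0.2628] 76.3 0.1 0.1421 190
[397. 280.] [ 0.4603 -0.1448] -83.1 0.098 0.1424 189
[333. 281.] [ 0.4571 -0.0069] -87.7 0.099 0.1415 192
[514. 332.] [ 0.3533 -0.394 ] -28.0 0.099 0.1415 211
[366. 339.] [ 0.3353 -0.0779] -67.0 0.099 0.142 200
[437. 351.] [ 0.3132 -0.228 ] -52.7 0.099 0.142 211
```

View pics/c3.png

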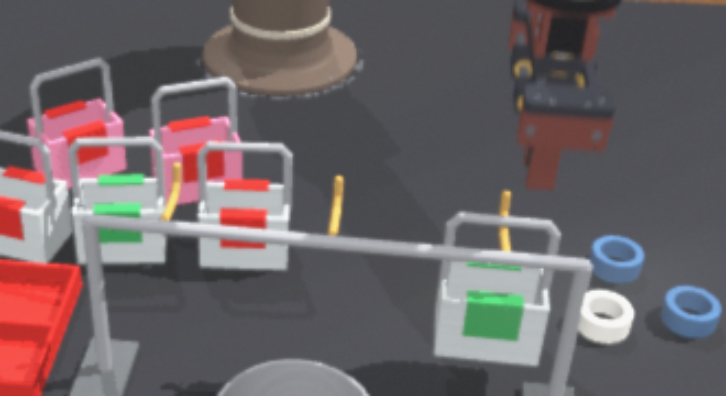

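Run:
```python
from h import *
go((.4577,-.1229,.2,6.9),(.4577,-.1229,.121,6.9))
```

```text
now [0.6397 0.2657 0.2494] psi -2.99 tilt [0.0059 0.0029] w 0.0265 t 8.55
turn -0.173 | shift mm [-363.9 -227.4   49.4]
turn 0.000 | shift mm [ 0.  0. 79.]
```

>>> {"fn": "play_rows", "kwargs": {
  "plan": [0, 0, 0, 0, 0, -0.035, 0, 0, 0, 0, 0, -0.035, 0, 0, 0, 0, 0, -0.035, 0, 0, 0, 0, 0, -0.035, 0, 0, 0, 0, 0, -0.035],
  "gripper": 0.6
}}

```text
time_s: 9.05
position: [0.6378, 0.2653, 0.2447]
eef_rot: [-2.079, -2.355, -0.0]
contact_force: [-0.3, 0.3, -0.4]
gripper_width: 0.0528
grip_force: 0.0
```

>>> {"fn": "play_rows", "kwargs": {
  "plan": [-0.024, -0.015, 0, 0, 0, 0, -0.024, -0.015, 0, 0, 0, 0, -0.024, -0.015, 0, 0, 0, 0, -0.024, -0.015, 0, 0, 0, 0, -0.024, -0.015, 0, 0, 0, 0]
}}

```text
time_s: 9.55
position: [0.5776, 0.136, 0.2448]
eef_rot: [2.081, 2.354, 0.0]
contact_force: [-0.2, -0.1, -0.3]
gripper_width: 0.0527
grip_force: 0.0
```

>>> {"fn": "play_rows", "kwargs": {
  "plan": [-0.024, -0.015, 0.003, 0, 0, 0, -0.024, -0.015, 0.003, 0, 0, 0, -0.024, -0.015, 0.003, 0, 0, 0, -0.024, -0.015, 0.003, 0, 0, 0, -0.024, -0.015, 0.003, 0, 0, 0]
}}

```text
time_s: 10.05
position: [0.5178, 0.0077, 0.2297]
eef_rot: [2.081, 2.354, 0.001]
contact_force: [-0.1, -0.2, -0.0]
gripper_width: 0.053
grip_force: 0.0
```

>>> {"fn": "play_rows", "kwargs": {
  "plan": [-0.024, -0.015, 0.006, 0, 0, 0, -0.024, -0.015, 0.006, 0, 0, 0, -0.024, -0.015, 0.006, 0, 0, 0, -0.024, -0.015, 0.006, 0, 0, 0, -0.024, -0.015, 0.006, 0, 0, 0]
}}

```text
time_s: 10.55
position: [0.4582, -0.1205, 0.1997]
eef_rot: [2.081, 2.353, 0.001]
contact_force: [0.3, -0.4, -0.1]
gripper_width: 0.053
grip_force: 0.0
```

Run:
```python
from h import *
f=grab_frame("scene"); 
for c in caddies(f,cloud(f)): print(*c)
go((.4577,-.1229,.121,6.9))
```

```text
[230. 182.] [ 0.3167 -0.2259] -53.6 0.096 0.1427 132
[162. 187.] [ 0.3561 -0.3923] -28.3 0.1 0.1419 137
[288. 189.] [ 0.3381 -0.0756] -67.5 0.1 0.142 150
[204. 212.] [ 0.4641 -0.2602] 76.5 0.099 0.1424 163
[253. 215.] [ 0.4635 -0.1433] -82.7 0.099 0.1424 170
[311. 217.] [ 0.4602 -0.0047] -88.0 0.098 0.1424 178
[102. 258.] [ 0.6561 -0.4176] -56.8 0.029 0.1405 173
[243. 270.] [ 0.6695 -0.1214] -78.0 0.014 0.1433 82
[402. 272.] [0.6361 0.1981] 85.5 0.009 0.1366 34
[448. 276.] [0.6406 0.29  ] -85.4 0.01 0.1363 36
[460. 291.] [0.6928 0.3044] 62.5 0.014 0.1433 92
now [ 0.4555 -0.1248  0.199 ] psi 6.78 tilt [-0.0013 -0.0012] w 0.0527 t 10.6
turn -0.002 | shift mm [ 1.7  2.4 78. ]
```

>>> {"fn": "play_rows", "kwargs": {
  "plan": [0, 0, 0.016, 0, 0, 0, 0, 0, 0.016, 0, 0, 0, 0, 0, 0.016, 0, 0, 0, 0, 0, 0.016, 0, 0, 0, 0, 0, 0.014, 0, 0, 0]
}}

```text
time_s: 11.1
position: [0.4587, -0.1194, 0.1211]
eef_rot: [-2.081, -2.354, -0.0]
contact_force: [0.2, 0.8, -0.1]
gripper_width: 0.0526
grip_force: 0.0
```

>>> {"fn": "play_rows", "kwargs": {
  "plan": [0, 0, 0, 0, 0, 0, 0, 0, 0, 0, 0, 0, 0, 0, 0, 0, 0, 0, 0, 0, 0, 0, 0, 0, 0, 0, 0, 0, 0, 0],
  "gripper": 0,
  "force": 50
}}

```text
time_s: 11.6
position: [0.4591, -0.1195, 0.1222]
eef_rot: [2.08, 2.353, 0.001]
contact_force: [-0.6, 0.2, -0.2]
gripper_width: 0.0162
grip_force: 0.0
```

>>> {"fn": "play_rows", "kwargs": {
  "plan": [0, 0, 0, 0, 0, 0, 0, 0, 0, 0, 0, 0, 0, 0, -0.02, 0, 0, 0, 0, 0, -0.02, 0, 0, 0, 0, 0, -0.02, 0, 0, 0]
}}

```text
time_s: 12.1
position: [0.4581, -0.1195, 0.1819]
eef_rot: [-2.08, -2.353, 0.002]
contact_force: [0.6, 0.1, -1.9]
gripper_width: 0.0078
grip_force: 50.0
```

>>> {"fn": "play_rows", "kwargs": {
  "plan": [0, 0, -0.02, 0, 0, 0, 0, 0, -0.02, 0, 0, 0, 0, 0, 0, 0, 0, 0, 0, 0, 0, 0, 0, 0, 0, 0, 0, 0, 0, 0]
}}

```text
time_s: 12.6
position: [0.458, -0.1193, 0.2204]
eef_rot: [-2.08, -2.353, 0.002]
contact_force: [-0.1, 0.9, -1.9]
gripper_width: 0.0077
grip_force: 50.0
```

```bash
cat >> h.py <<'E'
def held(f,P,z,r=.07):
    """ends of the gripped bar along world y in the scene view"""
    p=pose()[0]; m=(P[...,2]>z-.012)&(P[...,2]<z+.008)&(abs(P[...,0]-p[0])<.03)&(abs(P[...,1]-p[1])<.1)
    Q=P[m]; v=cv2.fitLine(Q[:,:2].astype(np.float32),cv2.DIST_HUBER,0,.01,.01).ravel()
    t=Q[:,1]; print("held y",np.percentile(t,[1,99]).round(4),"mid",(np.percentile(t,[1,99]).mean()).round(4),"dir",np.degrees(np.arctan2(v[1],v[0])).round(1),"tops",[Q[(abs(t-q)<.008),2].max().round(4) for q in np.percentile(t,[10,90])])
E
python3 - <<'E'
from h import *
f=grab_frame("scene"); held(f,cloud(f),pose()[0][2]+.0235)
go((.6218,-.0345,.2223,-3),(.6218,-.0345,.1735,-3))
E
```

```text
held y [-0.1887 -0.0966] mid -0.1426 dir -89.8 tops [np.float64(0.2457), np.float64(0.2514)]
now [ 0.458  -0.1193  0.2204] psi 7.05 tilt [-0.0022  0.0001] w 0.008 t 12.65
turn 0.175 | shift mm [ 93.3 159.2  -1.9]
turn 0.000 | shift mm [ 0.   0.  48.8]
```

>>> {"fn": "play_rows", "kwargs": {
  "plan": [0, 0, 0, 0, 0, 0.035, 0, 0.01, 0, 0, 0, 0.035, 0, 0.02, 0, 0, 0, 0.035, 0, 0.025, 0, 0, 0, 0.035, 0, 0.025, 0, 0, 0, 0.035]
}}

```text
time_s: 13.15
position: [0.5401, -0.1171, 0.2209]
eef_rot: [-2.28, -2.161, 0.0]
contact_force: [0.7, 0.0, -2.1]
gripper_width: 0.0076
grip_force: 50.0
```

>>> {"fn": "play_rows", "kwargs": {
  "plan": [0.02, 0, 0, 0, 0, 0, 0.02, 0, 0, 0, 0, 0, 0.02, 0, 0, 0, 0, 0, 0.02, 0, 0, 0, 0, 0, 0.015, 0, 0, 0, 0, 0]
}}

```text
time_s: 13.65
position: [0.544, -0.0209, 0.2208]
eef_rot: [-2.277, -2.163, 0.001]
contact_force: [0.1, -0.4, -3.0]
gripper_width: 0.0078
grip_force: 50.0
```

Run:
```python
from h import *
f=grab_frame("scene"); held(f,cloud(f),pose()[0][2]+.0235)
go((.6219,-.0307,.2223,-3),(.6219,-.0307,.1735,-3))
```

```text
held y [-0.0898  0.001 ] mid -0.0444 dir 78.9 tops [np.float64(0.245), np.float64(0.2521)]
now [ 0.5442 -0.0183  0.2207] psi -2.79 tilt [-0.0012  0.0013] w 0.0076 t 13.7
turn 0.004 | shift mm [-8.3 78.3 -1.6]
turn 0.000 | shift mm [ 0.   0.  48.8]
```

>>> {"fn": "play_rows", "kwargs": {
  "plan": [-0.008, 0.015, -0.002, 0, 0, 0.004, 0, 0.02, 0, 0, 0, 0, 0, 0.02, 0, 0, 0, 0, 0, 0.015, 0, 0, 0, 0, 0, 0.008, 0, 0, 0, 0]
}}

```text
time_s: 14.2
position: [0.6222, -0.0356, 0.223]
eef_rot: [2.283, 2.158, -0.001]
contact_force: [0.2, -0.1, -2.5]
gripper_width: 0.0077
grip_force: 50.0
```

>>> {"fn": "play_rows", "kwargs": {
  "plan": [0, 0, 0, 0, 0, 0, 0, 0, 0, 0, 0, 0, 0, 0, 0, 0, 0, 0, 0, 0, 0, 0, 0, 0, 0, 0, 0, 0, 0, 0]
}}

```text
time_s: 14.7
position: [0.6208, -0.0349, 0.2239]
eef_rot: [-2.283, -2.159, -0.001]
contact_force: [0.1, 0.5, -2.8]
gripper_width: 0.0078
grip_force: 50.0
```

Run:
```python
from h import *
f=grab_frame("scene"); held(f,cloud(f),pose()[0][2]+.0235)
go((.6219,-.0307,.1735,-3))
cv2.imwrite("pics/c4.png",cv2.resize(cv2.cvtColor(f["pixels"][150:330,150:480],cv2.COLOR_RGB2BGR),None,fx=2.2,fy=2.2))
```

```text
held y [-0.1051 -0.013 ] mid -0.0591 dir 78.5 tops [np.float64(0.2472), np.float64(0.2543)]
now [ 0.6209 -0.0349  0.2239] psi -3.2 tilt [0.0003 0.0003] w 0.0075 t 14.75
turn -0.004 | shift mm [ 4.2  0.8 50.4]
```

View pics/c4.png

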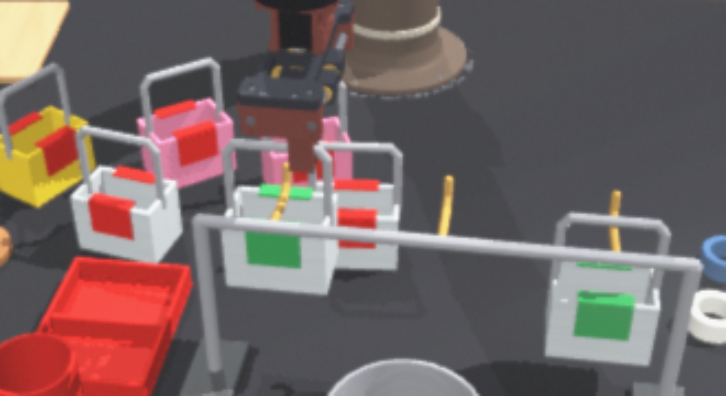

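>>> {"fn": "play_rows", "kwargs": {
  "plan": [0.004, 0.001, 0.01, 0, 0, 0, 0, 0, 0.01, 0, 0, 0, 0, 0, 0.01, 0, 0, 0, 0, 0, 0.008, 0, 0, 0, 0, 0, 0.006, 0, 0, 0]
}}

```text
time_s: 15.25
position: [0.6219, -0.0311, 0.1783]
eef_rot: [-2.282, -2.158, 0.002]
contact_force: [0.0, -0.3, -2.9]
gripper_width: 0.0076
grip_force: 50.0
```

>>> {"fn": "play_rows", "kwargs": {
  "plan": [0, 0, 0.003, 0, 0, 0, 0, 0, 0.002, 0, 0, 0, 0, 0, 0, 0, 0, 0, 0, 0, 0, 0, 0, 0, 0, 0, 0, 0, 0, 0]
}}

```text
time_s: 15.75
position: [0.6225, -0.0312, 0.1751]
eef_rot: [2.283, 2.158, 0.001]
contact_force: [-1.7, -0.8, 0.5]
gripper_width: 0.0076
grip_force: 50.0
```

>>> {"fn": "play_rows", "kwargs": {
  "plan": [0, 0, 0, 0, 0, 0, 0, 0, 0, 0, 0, 0, 0, 0, 0, 0, 0, 0, 0, 0, 0, 0, 0, 0, 0, 0, 0, 0, 0, 0],
  "gripper": 0.3
}}

```text
time_s: 16.25
position: [0.6224, -0.031, 0.1746]
eef_rot: [2.283, 2.158, 0.0]
contact_force: [-0.8, -0.0, -0.6]
gripper_width: 0.0261
grip_force: 0.0
```

>>> {"fn": "play_rows", "kwargs": {
  "plan": [0, 0, -0.005, 0, 0, 0, 0, 0, -0.01, 0, 0, 0, 0, 0, -0.015, 0, 0, 0, 0, 0, -0.02, 0, 0, 0, 0, 0, -0.02, 0, 0, 0]
}}

```text
time_s: 16.75
position: [0.6225, -0.0312, 0.2467]
eef_rot: [2.282, 2.158, 0.001]
contact_force: [-0.1, 1.0, 0.4]
gripper_width: 0.0266
grip_force: 0.0
```

Run:
```python
from h import *
for n in ("scene","top"):
    f=grab_frame(n); P=cloud(f)
    for c in caddies(f,P): print(*c)
    g=dict(np.load(f"pics/{n}0.npz")); P=cloud(g)
    hsv=cv2.cvtColor(g["pixels"],cv2.COLOR_RGB2HSV)
    m=(hsv[...,1]>150)&((hsv[...,0]<8)|(hsv[...,0]>172))&(P[...,2]>.02)&(P[...,2]<.034)&(P[...,1]<-.16)&(P[...,1]>-.32)&(P[...,0]>.5)&(P[...,0]<.74)
    Q=P[m]; 
    # walls along y extents in x slices; divider
    for lo in np.arange(-.31,-.16,.015):
        q=Q[abs(Q[:,1]-lo)<.008]; 
        if len(q): print("y",lo.round(3),"x",np.percentile(q[:,0],[0,5,50,95,100]).round(4),len(q))
    for lo in (.56,.58,.6,.64,.66,.68):
        q=Q[abs(Q[:,0]-lo)<.008]
        a=q[q[:,1]<-.24];b=q[q[:,1]>-.24]; print("x",lo,"walls y",np.median(a[:,1]).round(4),np.median(b[:,1]).round(4),q[:,1].min().round(4),q[:,1].max().round(4))
    if n=="scene": cv2.imwrite("pics/c5.png",cv2.resize(cv2.cvtColor(f["pixels"][150:330,150:480],cv2.COLOR_RGB2BGR),None,fx=2.2,fy=2.2))
go()
```

```text
[231. 182.] [ 0.3152 -0.2253] -53.0 0.099 0.1419 140
[162. 187.] [ 0.3563 -0.3921] -28.9 0.098 0.1422 136
[204. 212.] [ 0.4639 -0.2609] 75.7 0.101 0.1425 163
[313. 217.] [ 0.4598 -0.0008] -88.0 0.089 0.1426 157
[102. 258.] [ 0.6561 -0.4175] -57.8 0.029 0.1393 168
[258. 258.] [ 0.6206 -0.1012] 70.8 0.009 0.1378 28
[301. 262.] [ 0.625  -0.0085] -55.8 0.009 0.1367 36
[243. 270.] [ 0.6692 -0.1207] -61.2 0.014 0.1425 86
[402. 272.] [0.6358 0.1989] -74.1 0.008 0.1362 34
[448. 275.] [0.6408 0.2895] 74.5 0.009 0.1383 33
[460. 291.] [0.693  0.3049] 69.3 0.014 0.1435 93
y -0.31 x [0.5848 0.5882 0.6113 0.6429 0.6454] 8
y -0.295 x [0.5311 0.5343 0.6002 0.73   0.7351] 170
y -0.28 x [0.5307 0.5336 0.6239 0.7265 0.7282] 85
y -0.265 x [0.5333 0.5348 0.6191 0.719  0.7196] 63
y -0.25 x [0.5322 0.5335 0.5393 0.6254 0.6262] 52
y -0.235 x [0.5333 0.5347 0.6241 0.7126 0.7144] 75
y -0.22 x [0.5345 0.5359 0.6256 0.7131 0.7138] 83
y -0.205 x [0.534  0.5366 0.6248 0.7132 0.7146] 80
y -0.19 x [0.534  0.5357 0.6572 0.7137 0.7145] 95
y -0.175 x [0.5339 0.5445 0.6329 0.7071 0.7153] 195
x 0.56 walls y -0.2977 -0.1
[... 673 characters left out ...]
0.5332 0.7049 0.7145 0.7156] 51
y -0.25 x [0.5328 0.5332 0.6239 0.7199 0.7221] 53
y -0.235 x [0.5328 0.5329 0.6243 0.7353 0.7387] 63
y -0.22 x [0.5328 0.5329 0.6233 0.7101 0.7108] 49
y -0.205 x [0.5327 0.5328 0.6214 0.7098 0.7106] 41
y -0.19 x [0.5346 0.5356 0.6286 0.7095 0.7134] 106
y -0.175 x [0.5343 0.5398 0.5931 0.6935 0.7104] 131
x 0.56 walls y -0.3008 -0.1791 -0.3048 -0.1778
x 0.58 walls y -0.3012 -0.18 -0.3045 -0.178
x 0.6 walls y -0.3018 -0.1803 -0.303 -0.1788
x 0.64 walls y -0.3022 -0.1811 -0.3047 -0.1791
x 0.66 walls y -0.3022 -0.1825 -0.3045 -0.181
x 0.68 walls y -0.3035 -0.1825 -0.3059 -0.1814
now [ 0.6241 -0.0315  0.2488] psi -3.22 tilt [0.006  0.0004] w 0.0264 t 16.85
  return _methods._mean(a, axis=axis, dtype=dtype,
  ret = ret.dtype.type(ret / rcount)
```

View pics/c5.png

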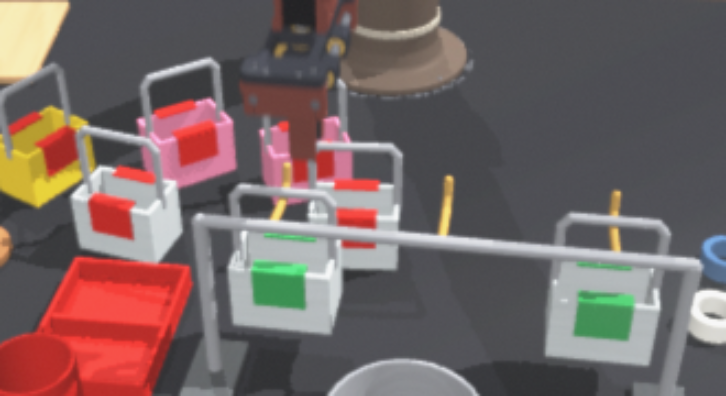

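Run:
```python
from h import *
go((.4605,-.2632,.2,-13.8),(.4605,-.2632,.121,-13.8))
```

```text
now [ 0.6241 -0.0315  0.2488] psi -3.22 tilt [0.006  0.0004] w 0.0264 t 16.85
turn 0.185 | shift mm [-264.  -103.6   48.8]
turn 0.000 | shift mm [ 0.  0. 79.]
```

>>> {"fn": "play_rows", "kwargs": {
  "plan": [0, 0, 0, 0, 0, 0.037, 0, 0, 0, 0, 0, 0.037, 0, 0, 0, 0, 0, 0.037, 0, 0, 0, 0, 0, 0.037, 0, 0, 0, 0, 0, 0.037],
  "gripper": 0.6
}}

```text
time_s: 17.35
position: [0.6222, -0.031, 0.2447]
eef_rot: [-2.474, -1.936, -0.0]
contact_force: [-0.2, 0.0, -0.0]
gripper_width: 0.0523
grip_force: 0.0
```

>>> {"fn": "play_rows", "kwargs": {
  "plan": [-0.026, -0.01, 0, 0, 0, 0, -0.026, -0.01, 0, 0, 0, 0, -0.026, -0.01, 0, 0, 0, 0, -0.026, -0.01, 0, 0, 0, 0, -0.026, -0.01, 0, 0, 0, 0]
}}

```text
time_s: 17.85
position: [0.5419, -0.1462, 0.2447]
eef_rot: [-2.472, -1.938, -0.0]
contact_force: [0.7, -0.5, 1.0]
gripper_width: 0.0528
grip_force: 0.0
```

>>> {"fn": "play_rows", "kwargs": {
  "plan": [-0.028, -0.01, 0.01, 0, 0, 0, -0.028, -0.01, 0.01, 0, 0, 0, -0.028, -0.01, 0.01, 0, 0, 0, -0.026, -0.01, 0.01, 0, 0, 0, -0.026, -0.01, 0.006, 0, 0, 0]
}}

```text
time_s: 18.35
position: [0.4607, -0.2662, 0.1981]
eef_rot: [-2.472, -1.938, 0.0]
contact_force: [-0.0, 0.7, 0.6]
gripper_width: 0.0526
grip_force: 0.0
```

>>> {"fn": "play_rows", "kwargs": {
  "plan": [0, 0, 0, 0, 0, 0, 0, 0, 0, 0, 0, 0, 0, 0, 0, 0, 0, 0, 0, 0, 0, 0, 0, 0, 0, 0, 0, 0, 0, 0]
}}

```text
time_s: 18.85
position: [0.4624, -0.2647, 0.1987]
eef_rot: [2.471, 1.94, 0.0]
contact_force: [-0.1, -0.2, -0.8]
gripper_width: 0.0524
grip_force: 0.0
```

Run:
```python
from h import *
f=grab_frame("scene"); 
for c in caddies(f,cloud(f)): print(*c)
go((.4605,-.2632,.121,-13.8))
```

```text
[231. 182.] [ 0.3161 -0.2252] -52.4 0.1 0.1425 141
[162. 187.] [ 0.357  -0.3927] -28.1 0.1 0.1425 138
[287. 189.] [ 0.338  -0.0754] -67.1 0.1 0.1423 148
[203. 212.] [ 0.4636 -0.2617] 76.6 0.1 0.1426 160
[311. 217.] [ 0.46   -0.0047] -87.9 0.098 0.1424 180
[102. 258.] [ 0.6553 -0.4173] -55.9 0.03 0.1394 175
[258. 258.] [ 0.6206 -0.1005] -81.5 0.007 0.1376 28
[301. 262.] [ 0.6255 -0.0088] -79.1 0.009 0.1359 38
[243. 270.] [ 0.6703 -0.1211] -77.2 0.014 0.1428 82
[402. 272.] [0.6365 0.1976] 66.1 0.009 0.1371 34
[448. 275.] [0.641  0.2892] 68.5 0.009 0.1365 33
[460. 291.] [0.693  0.3054] 76.8 0.014 0.1424 92
now [ 0.4622 -0.2649  0.1987] psi -13.73 tilt [0.0002 0.0001] w 0.053 t 18.9
turn 0.001 | shift mm [ 1.2 -2.1 77.7]
```

>>> {"fn": "play_rows", "kwargs": {
  "plan": [0.001, -0.002, 0.016, 0, 0, 0, 0, 0, 0.016, 0, 0, 0, 0, 0, 0.016, 0, 0, 0, 0, 0, 0.016, 0, 0, 0, 0, 0, 0.014, 0, 0, 0]
}}

```text
time_s: 19.4
position: [0.4602, -0.2636, 0.1199]
eef_rot: [-2.472, -1.939, 0.0]
contact_force: [0.3, -0.1, -0.7]
gripper_width: 0.0529
grip_force: 0.0
```

>>> {"fn": "play_rows", "kwargs": {
  "plan": [0, 0, 0, 0, 0, 0, 0, 0, 0, 0, 0, 0, 0, 0, 0, 0, 0, 0, 0, 0, 0, 0, 0, 0, 0, 0, 0, 0, 0, 0],
  "gripper": 0,
  "force": 50
}}

```text
time_s: 19.9
position: [0.4603, -0.2641, 0.1212]
eef_rot: [2.472, 1.938, 0.001]
contact_force: [-0.4, 1.0, -0.4]
gripper_width: 0.0163
grip_force: 0.0
```

>>> {"fn": "play_rows", "kwargs": {
  "plan": [0, 0, 0, 0, 0, 0, 0, 0, 0, 0, 0, 0, 0, 0, -0.02, 0, 0, 0, 0, 0, -0.02, 0, 0, 0, 0, 0, -0.02, 0, 0, 0]
}}

```text
time_s: 20.4
position: [0.4595, -0.2639, 0.181]
eef_rot: [-2.472, -1.937, 0.001]
contact_force: [-0.2, -0.1, -1.8]
gripper_width: 0.0079
grip_force: 50.0
```

>>> {"fn": "play_rows", "kwargs": {
  "plan": [0, 0, -0.005, 0, 0, 0, 0, 0, 0, 0, 0, 0, 0, 0, 0, 0, 0, 0, 0, 0, 0, 0, 0, 0, 0, 0, 0, 0, 0, 0]
}}

```text
time_s: 20.9
position: [0.4596, -0.2638, 0.1848]
eef_rot: [-2.471, -1.938, 0.001]
contact_force: [-0.4, 1.5, -1.6]
gripper_width: 0.0076
grip_force: 50.0
```

Run:
```python
from h import *
f=grab_frame("scene"); held(f,cloud(f),pose()[0][2]+.0235)
go((.665,-.242,.19,-1.5),(.665,-.242,.126,-1.5))
```

```text
held y [-0.3049 -0.214 ] mid -0.2595 dir 77.1 tops [np.float64(0.2098), np.float64(0.2123)]
now [ 0.4597 -0.2639  0.185 ] psi -13.81 tilt [-0.0011  0.0003] w 0.0078 t 20.95
turn -0.215 | shift mm [ 27.3 204.7  -5. ]
turn 0.000 | shift mm [ 0.  0. 64.]
```

>>> {"fn": "play_rows", "kwargs": {
  "plan": [0, 0, 0, 0, 0, -0.043, 0, 0, 0, 0, 0, -0.043, 0, 0, 0, 0, 0, -0.043, 0, 0, 0, 0, 0, -0.043, 0, 0, 0, 0, 0, -0.043]
}}

```text
time_s: 21.45
position: [0.4599, -0.264, 0.1853]
eef_rot: [-2.248, -2.194, 0.001]
contact_force: [-1.0, -0.1, -2.3]
gripper_width: 0.0077
grip_force: 50.0
```

>>> {"fn": "play_rows", "kwargs": {
  "plan": [0.003, 0.02, 0, 0, 0, 0, 0.003, 0.02, 0, 0, 0, 0, 0.003, 0.022, 0, 0, 0, 0, 0.003, 0.023, 0, 0, 0, 0, 0.003, 0.025, 0, 0, 0, 0]
}}

```text
time_s: 21.95
position: [0.5709, -0.2518, 0.1851]
eef_rot: [-2.25, -2.192, 0.001]
contact_force: [-0.2, 0.3, -2.4]
gripper_width: 0.0077
grip_force: 50.0
```

>>> {"fn": "play_rows", "kwargs": {
  "plan": [0.003, 0.025, 0, 0, 0, 0, 0.003, 0.025, 0, 0, 0, 0, 0.003, 0.02, 0, 0, 0, 0, 0.003, 0.015, 0, 0, 0, 0, 0, 0.01, 0, 0, 0, 0]
}}

```text
time_s: 22.45
position: [0.6666, -0.2414, 0.1845]
eef_rot: [-2.248, -2.193, 0.001]
contact_force: [-0.2, 0.4, -1.5]
gripper_width: 0.0076
grip_force: 50.0
```

>>> {"fn": "play_rows", "kwargs": {
  "plan": [0, 0, 0, 0, 0, 0, 0, 0, 0, 0, 0, 0, 0, 0, 0, 0, 0, 0, 0, 0, 0, 0, 0, 0, 0, 0, 0, 0, 0, 0]
}}

```text
time_s: 22.95
position: [0.6653, -0.2425, 0.186]
eef_rot: [2.25, 2.192, 0.0]
contact_force: [0.4, -0.5, -2.1]
gripper_width: 0.0075
grip_force: 50.0
```

Run:
```python
from h import *
f=grab_frame("scene"); held(f,cloud(f),pose()[0][2]+.0235)
go((.665,-.243,.126,-1.5))
```

```text
held y [-0.2847 -0.1924] mid -0.2385 dir -89.2 tops [np.float64(0.2096), np.float64(0.2115)]
now [ 0.6654 -0.2425  0.1859] psi -1.51 tilt [0.0003 0.0001] w 0.0081 t 23.0
turn -0.000 | shift mm [-0.5 -0.4 59.9]
```

>>> {"fn": "play_rows", "kwargs": {
  "plan": [-0.001, 0, 0.012, 0, 0, 0, 0, 0, 0.012, 0, 0, 0, 0, 0, 0.012, 0, 0, 0, 0, 0, 0.01, 0, 0, 0, 0, 0, 0.008, 0, 0, 0]
}}

```text
time_s: 23.5
position: [0.6652, -0.2432, 0.13]
eef_rot: [-2.249, -2.192, 0.001]
contact_force: [-0.4, 0.2, -1.4]
gripper_width: 0.0078
grip_force: 50.0
```

>>> {"fn": "play_rows", "kwargs": {
  "plan": [0, 0, 0.003, 0, 0, 0, 0, 0, 0.002, 0, 0, 0, 0, 0, 0, 0, 0, 0, 0, 0, 0, 0, 0, 0, 0, 0, 0, 0, 0, 0]
}}

```text
time_s: 24.0
position: [0.6659, -0.2435, 0.1271]
eef_rot: [2.25, 2.192, 0.001]
contact_force: [0.0, -0.1, -1.8]
gripper_width: 0.0077
grip_force: 50.0
```

>>> {"fn": "play_rows", "kwargs": {
  "plan": [0, 0, 0.001, 0, 0, 0, 0, 0, 0.001, 0, 0, 0, 0, 0, 0, 0, 0, 0, 0, 0, 0, 0, 0, 0, 0, 0, 0, 0, 0, 0]
}}

```text
time_s: 24.5
position: [0.6668, -0.2436, 0.1259]
eef_rot: [2.248, 2.191, 0.002]
contact_force: [1.8, 0.3, 6.1]
gripper_width: 0.0078
grip_force: 50.0
```

>>> {"fn": "play_rows", "kwargs": {
  "plan": [0, 0, 0, 0, 0, 0, 0, 0, 0, 0, 0, 0, 0, 0, 0, 0, 0, 0, 0, 0, 0, 0, 0, 0, 0, 0, 0, 0, 0, 0],
  "gripper": 0.3
}}

```text
time_s: 25.0
position: [0.6654, -0.2434, 0.1244]
eef_rot: [-2.25, -2.192, 0.0]
contact_force: [0.5, -0.3, -1.0]
gripper_width: 0.0261
grip_force: 0.0
```

>>> {"fn": "play_rows", "kwargs": {
  "plan": [0, 0, -0.005, 0, 0, 0, 0, 0, -0.01, 0, 0, 0, 0, 0, -0.015, 0, 0, 0, 0, 0, -0.02, 0, 0, 0, 0, 0, -0.02, 0, 0, 0]
}}

```text
time_s: 25.5
position: [0.6658, -0.2436, 0.1968]
eef_rot: [2.25, 2.192, 0.001]
contact_force: [-0.1, 0.5, 0.3]
gripper_width: 0.0263
grip_force: 0.0
```

Run:
```python
from h import *
f=grab_frame("scene"); 
for c in caddies(f,cloud(f)): print(*c)
go((.457,-.0069,.2,1.9),(.457,-.0069,.121,1.9))
cv2.imwrite("pics/c6.png",cv2.resize(cv2.cvtColor(f["pixels"][150:360,60:390],cv2.COLOR_RGB2BGR),None,fx=2.2,fy=2.2))
f=grab_frame("top"); 
for c in caddies(f,cloud(f)): print(*c)
```

```text
[231. 182.] [ 0.3155 -0.2255] -53.7 0.098 0.142 143
[287. 189.] [ 0.3384 -0.0766] -67.7 0.1 0.1423 151
[150. 194.] [ 0.3916 -0.4122] -39.0 0.017 0.1409 27
[311. 217.] [ 0.4603 -0.0048] -87.5 0.098 0.1426 179
[102. 258.] [ 0.6547 -0.4175] -56.2 0.029 0.1394 169
[258. 258.] [ 0.6203 -0.1005] 89.9 0.009 0.1369 29
[301. 262.] [ 0.6256 -0.0084] -68.4 0.009 0.1391 34
[185. 266.] [ 0.6693 -0.2397] 88.3 0.1 0.1471 246
[243. 270.] [ 0.6699 -0.1214] -80.8 0.013 0.1436 81
[402. 271.] [0.6357 0.1974] 51.9 0.009 0.1369 30
[448. 275.] [0.6407 0.2901] -82.3 0.009 0.1376 35
[461. 291.] [0.6927 0.3048] 68.3 0.014 0.1429 92
now [ 0.6673 -0.2444  0.2008] psi -1.5 tilt [ 0.0059 -0.0018] w 0.0263 t 25.55
turn -0.059 | shift mm [ 244.3 -202.3    0.8]
turn 0.000 | shift mm [ 0.  0. 79.]
[193. 175.] [0.6841 0.3002] -43.7 0.013 0.1424 29
[431. 187.] [ 0.6655 -0.2206] 89.9 0.056 0.1465 112
[333. 281.] [ 0.4571 -0.0069] -87.7 0.099 0.1422 192
[514. 332.] [ 0.3531 -0.3939] -28.2 0.098 0.1419 209
[359. 342.] [ 0.3297 -0.0613] -68.7 0.021 0.1423 29
```

View pics/c6.png

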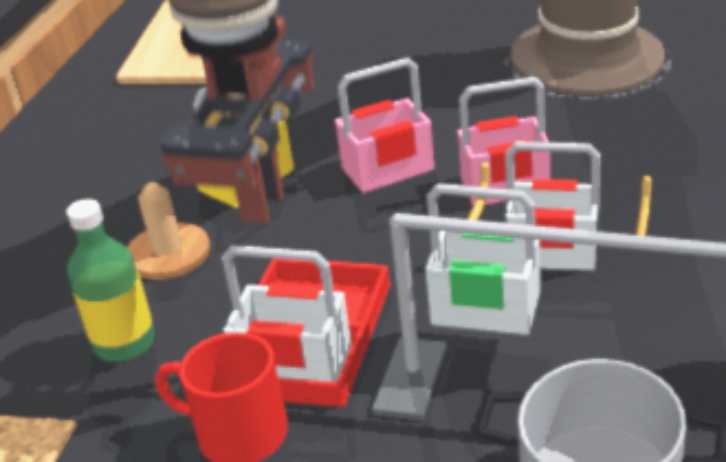

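>>> {"fn": "play_rows", "kwargs": {
  "plan": [0, -0.02, 0, 0, 0, -0.012, 0, -0.03, 0, 0, 0, -0.012, 0, -0.03, 0, 0, 0, -0.012, 0, -0.03, 0, 0, 0, -0.012, 0, -0.03, 0, 0, 0, -0.012],
  "gripper": 0.6
}}

```text
time_s: 26.1
position: [0.5243, -0.2432, 0.1947]
eef_rot: [2.183, 2.26, 0.0]
contact_force: [-0.1, -0.2, 0.4]
gripper_width: 0.0524
grip_force: 0.0
```

>>> {"fn": "play_rows", "kwargs": {
  "plan": [0.03, -0.02, 0, 0, 0, 0, 0.03, -0.02, 0, 0, 0, 0, 0.03, -0.01, 0, 0, 0, 0, 0.03, -0.01, 0, 0, 0, 0, 0.03, 0, 0, 0, 0, 0]
}}

```text
time_s: 26.6
position: [0.4591, -0.0946, 0.1949]
eef_rot: [-2.184, -2.258, -0.001]
contact_force: [0.7, 0.4, -0.3]
gripper_width: 0.0525
grip_force: 0.0
```

>>> {"fn": "play_rows", "kwargs": {
  "plan": [0.03, 0, 0, 0, 0, 0, 0.03, 0, 0, 0, 0, 0, 0.02, 0, 0, 0, 0, 0, 0.012, 0, 0, 0, 0, 0, 0, 0, 0, 0, 0, 0]
}}

```text
time_s: 27.1
position: [0.4574, -0.0023, 0.1947]
eef_rot: [-2.181, -2.261, -0.001]
contact_force: [0.6, -0.6, -0.1]
gripper_width: 0.0528
grip_force: 0.0
```

Run:
```python
from h import *
f=grab_frame("scene"); 
for c in caddies(f,cloud(f)): print(*c)
go((.457,-.0069,.121,1.9))
```

```text
[231. 182.] [ 0.3165 -0.226 ] -52.9 0.098 0.1422 140
[162. 187.] [ 0.3569 -0.3924] -29.0 0.098 0.142 138
[287. 189.] [ 0.3381 -0.0761] -67.5 0.097 0.1421 148
[311. 217.] [ 0.4603 -0.0047] -87.7 0.098 0.1421 180
[102. 258.] [ 0.6552 -0.4169] -55.3 0.029 0.1397 174
[258. 258.] [ 0.6202 -0.1007] -85.2 0.007 0.137 28
[301. 262.] [ 0.6257 -0.009 ] -85.5 0.009 0.1384 35
[185. 266.] [ 0.669  -0.2395] 88.9 0.1 0.1472 245
[243. 270.] [ 0.6693 -0.1208] -66.9 0.014 0.1429 83
[402. 271.] [0.6358 0.1989] -75.5 0.008 0.1364 33
[448. 275.] [0.6411 0.2897] 80.4 0.008 0.1375 35
[460. 291.] [0.6931 0.306 ] 85.4 0.014 0.1428 92
now [ 0.4575 -0.0036  0.1947] psi 2.0 tilt [ 0.0002 -0.0001] w 0.0526 t 27.15
turn 0.002 | shift mm [-3.3 -0.6 73.7]
```

>>> {"fn": "play_rows", "kwargs": {
  "plan": [-0.003, 0, 0.015, 0, 0, 0, 0, 0, 0.015, 0, 0, 0, 0, 0, 0.015, 0, 0, 0, 0, 0, 0.015, 0, 0, 0, 0, 0, 0.014, 0, 0, 0]
}}

```text
time_s: 27.65
position: [0.4576, -0.0083, 0.1201]
eef_rot: [2.186, 2.256, -0.001]
contact_force: [0.3, 0.1, -0.4]
gripper_width: 0.0528
grip_force: 0.0
```

>>> {"fn": "play_rows", "kwargs": {
  "plan": [0, 0, 0, 0, 0, 0, 0, 0, 0, 0, 0, 0, 0, 0, 0, 0, 0, 0, 0, 0, 0, 0, 0, 0, 0, 0, 0, 0, 0, 0],
  "gripper": 0,
  "force": 50
}}

```text
time_s: 28.15
position: [0.4579, -0.0065, 0.1211]
eef_rot: [2.183, 2.259, 0.001]
contact_force: [0.3, 0.1, 0.5]
gripper_width: 0.0161
grip_force: 0.0
```

>>> {"fn": "play_rows", "kwargs": {
  "plan": [0, 0, 0, 0, 0, 0, 0, 0, 0, 0, 0, 0, 0, 0, -0.02, 0, 0, 0, 0, 0, -0.02, 0, 0, 0, 0, 0, -0.02, 0, 0, 0]
}}

```text
time_s: 28.65
position: [0.4568, -0.0066, 0.1809]
eef_rot: [-2.183, -2.258, 0.002]
contact_force: [1.5, 0.3, -2.3]
gripper_width: 0.0077
grip_force: 50.0
```

>>> {"fn": "play_rows", "kwargs": {
  "plan": [0, 0, -0.005, 0, 0, 0.03, -0.015, 0, 0, 0, 0, 0.031, -0.02, 0, 0, 0, 0, 0, -0.025, 0, 0, 0, 0, 0, -0.025, 0, 0, 0, 0, 0]
}}

```text
time_s: 29.15
position: [0.4547, -0.0933, 0.1848]
eef_rot: [-2.251, -2.19, 0.002]
contact_force: [0.8, 1.5, -3.5]
gripper_width: 0.0077
grip_force: 50.0
```

>>> {"fn": "play_rows", "kwargs": {
  "plan": [-0.025, 0, 0, 0, 0, 0, -0.025, 0, 0, 0, 0, 0, -0.025, 0, 0, 0, 0, 0, -0.025, 0, 0, 0, 0, 0, -0.02, 0, 0, 0, 0, 0]
}}

```text
time_s: 29.65
position: [0.451, -0.2139, 0.1848]
eef_rot: [-2.253, -2.188, 0.002]
contact_force: [0.8, -0.3, -3.4]
gripper_width: 0.0076
grip_force: 50.0
```

Run:
```python
from h import *
f=grab_frame("scene"); held(f,cloud(f),pose()[0][2]+.0235)
go((.578,-.2405,.186,-1.5),(.578,-.2405,.126,-1.5))
```

```text
held y [-0.2591 -0.1661] mid -0.2126 dir -89.6 tops [np.float64(0.2111), np.float64(0.211)]
now [ 0.4507 -0.2171  0.1851] psi -1.82 tilt [-0.0011 -0.0026] w 0.008 t 29.7
turn -0.006 | shift mm [-20.  127.9  -0.9]
turn 0.000 | shift mm [ 0.  0. 60.]
```

>>> {"fn": "play_rows", "kwargs": {
  "plan": [-0.01, 0.015, 0, 0, 0, -0.003, -0.008, 0.025, 0, 0, 0, -0.003, 0, 0.025, 0, 0, 0, 0, 0, 0.025, 0, 0, 0, 0, 0, 0.02, 0, 0, 0, 0]
}}

```text
time_s: 30.2
position: [0.5622, -0.2327, 0.1843]
eef_rot: [-2.244, -2.196, 0.002]
contact_force: [0.4, 0.3, -2.9]
gripper_width: 0.0079
grip_force: 50.0
```

>>> {"fn": "play_rows", "kwargs": {
  "plan": [0, 0.012, 0, 0, 0, 0, 0, 0.006, 0, 0, 0, 0, 0, 0, 0, 0, 0, 0, 0, 0, 0, 0, 0, 0, 0, 0, 0, 0, 0, 0]
}}

```text
time_s: 30.7
position: [0.5791, -0.2326, 0.1858]
eef_rot: [-2.245, -2.197, 0.0]
contact_force: [-0.9, -0.1, -3.7]
gripper_width: 0.0078
grip_force: 50.0
```

Run:
```python
from h import *
f=grab_frame("scene"); held(f,cloud(f),pose()[0][2]+.0235)
go((.578,-.240,.126,-1.5))
```

```text
held y [-0.2772 -0.1843] mid -0.2308 dir -89.3 tops [np.float64(0.2112), np.float64(0.211)]
now [ 0.5793 -0.2325  0.1859] psi -1.24 tilt [0.     0.0002] w 0.008 t 30.75
turn 0.005 | shift mm [-7.5 -1.1 59.9]
```

>>> {"fn": "play_rows", "kwargs": {
  "plan": [-0.007, -0.001, 0.01, 0, 0, 0.004, 0, 0, 0.012, 0, 0, 0, 0, 0, 0.012, 0, 0, 0, 0, 0, 0.01, 0, 0, 0, 0, 0, 0.008, 0, 0, 0]
}}

```text
time_s: 31.25
position: [0.5784, -0.2389, 0.132]
eef_rot: [-2.248, -2.193, 0.001]
contact_force: [-0.1, 0.2, -2.9]
gripper_width: 0.0076
grip_force: 50.0
```

>>> {"fn": "play_rows", "kwargs": {
  "plan": [0, 0, 0.003, 0, 0, 0, 0, 0, 0.002, 0, 0, 0, 0, 0, 0.001, 0, 0, 0, 0, 0, 0.001, 0, 0, 0, 0, 0, 0, 0, 0, 0]
}}

```text
time_s: 31.75
position: [0.579, -0.2393, 0.1269]
eef_rot: [2.249, 2.193, 0.0]
contact_force: [-0.3, 0.9, -2.7]
gripper_width: 0.0076
grip_force: 50.0
```

>>> {"fn": "play_rows", "kwargs": {
  "plan": [0, 0, 0.001, 0, 0, 0, 0, 0, 0.001, 0, 0, 0, 0, 0, 0, 0, 0, 0, 0, 0, 0, 0, 0, 0, 0, 0, 0, 0, 0, 0]
}}

```text
time_s: 32.25
position: [0.5802, -0.2395, 0.1259]
eef_rot: [2.247, 2.192, 0.003]
contact_force: [2.8, 1.5, 6.0]
gripper_width: 0.0078
grip_force: 50.0
```

>>> {"fn": "play_rows", "kwargs": {
  "plan": [0, 0, 0, 0, 0, 0, 0, 0, 0, 0, 0, 0, 0, 0, 0, 0, 0, 0, 0, 0, 0, 0, 0, 0, 0, 0, 0, 0, 0, 0],
  "gripper": 0.3
}}

```text
time_s: 32.75
position: [0.5786, -0.2393, 0.1244]
eef_rot: [-2.249, -2.193, 0.0]
contact_force: [0.1, 0.1, -0.2]
gripper_width: 0.0263
grip_force: 0.0
```

>>> {"fn": "play_rows", "kwargs": {
  "plan": [0, 0, -0.005, 0, 0, 0, 0, 0, -0.01, 0, 0, 0, 0, 0, -0.015, 0, 0, 0, 0, 0, -0.02, 0, 0, 0, 0, 0, -0.02, 0, 0, 0]
}}

```text
time_s: 33.25
position: [0.579, -0.2395, 0.1967]
eef_rot: [2.249, 2.193, 0.001]
contact_force: [-0.0, -0.9, -0.5]
gripper_width: 0.0264
grip_force: 0.0
```

```bash
cat >> h.py <<'E'
def rings(f,P):
    """ring tops: flat annuli at z ~25 mm, fitted by contour circle"""
    m=((abs(P[...,2]-.025)<.006)&(P[...,1]>.15)&(P[...,1]<.62)&(P[...,0]>.3)&(P[...,0]<.75)).astype(np.uint8)
    k,l,s,c=cv2.connectedComponentsWithStats(m)
    for i in range(1,k):
        if s[i,4]>100:
            Q=P[l==i]; (x,y),r=cv2.minEnclosingCircle(Q[:,:2].astype(np.float32)); print("ring",s[i,4],c[i].round(),round(x,4),round(y,4),"r",round(r,4),"mean",Q.mean(0).round(4))
E
python3 - <<'E'
from h import *
go()
for n in ("scene","top"):
    f=grab_frame(n); P=cloud(f); save(f,n+"7.png"); np.savez(f"pics/{n}7.npz",**f)
    for c in caddies(f,P): print(*c)
    rings(f,P)
cv2.imwrite("pics/c7.png",cv2.hconcat([cv2.imread("pics/scene7.png")[130:400,60:380],cv2.imread("pics/top7.png")[130:400,100:500]]))
E
```

```text
now [ 0.579  -0.2395  0.1967] psi -1.45 tilt [ 0.0008 -0.0003] w 0.0264 t 33.25
[231. 182.] [ 0.3154 -0.2256] -52.1 0.1 0.1423 139
[287. 189.] [ 0.3385 -0.0762] -67.7 0.101 0.1423 153
[151. 194.] [ 0.3915 -0.4117] -25.7 0.018 0.1391 35
[198. 241.] [ 0.5816 -0.2373] 89.2 0.099 0.1468 221
[102. 258.] [ 0.6554 -0.4174] -54.1 0.031 0.1395 174
[258. 258.] [ 0.6201 -0.1006] -83.0 0.007 0.1383 25
[301. 262.] [ 0.6255 -0.009 ] -87.2 0.009 0.1388 37
[185. 266.] [ 0.6692 -0.2396] 88.4 0.1 0.1471 245
[243. 270.] [ 0.6696 -0.1212] -75.9 0.014 0.1428 87
[402. 271.] [0.636  0.1982] 88.7 0.009 0.1363 32
[448. 275.] [0.6406 0.2894] 68.1 0.008 0.1372 35
[461. 291.] [0.6928 0.305 ] 70.1 0.014 0.1427 88
ring 221 [480. 265.] 0.452 0.4065 r 0.03 mean [0.4533 0.407  0.0245]
ring 257 [515. 289.] 0.534 0.4724 r 0.0304 mean [0.5347 0.4696 0.0247]
ring 235 [476. 291.] 0.5497 0.3786 r 0.0303 mean [0.5516 0.3799 0.0245]
[193. 175.] [0.6836 0.3001] -48.5 0.012 0.1441 32
[432. 187.] [ 0.6654 -0.2241] 89.9 0.064 0.1472 124
[430. 226.] [ 0.5785 -0.2174] 89.6 0.055 0.1471 111
[516. 330.] [ 0.3561 -0.396 ] -27.5 0.095 0.1422 175
[366. 340.] [ 0.3353 -0.0779] -67.2 0.099 0.142 200
ring 243 [171. 243.] 0.5473 0.3754 r 0.0278 mean [0.5473 0.375  0.0238]
ring 247 [131. 250.] 0.5306 0.468 r 0.0285 mean [0.5308 0.4673 0.0237]
ring 247 [156. 284.] 0.4504 0.4052 r 0.0284 mean [0.4503 0.4044 0.0236]
```

View pics/c7.png

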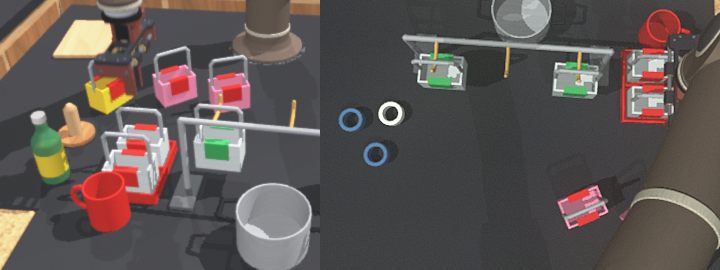

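Run:
```python
from h import *
for n in ("top","scene"):
    f=dict(np.load(f"pics/{n}0.npz")); P=cloud(f); d=np.hypot(P[...,0]-.504,P[...,1]+.432)
    m=(d<.065)&(P[...,2]>.007)&(P[...,2]<.02); Q=P[m][:,:2].astype(np.float32)
    print(n,"base",len(Q),cv2.minEnclosingCircle(Q),"bbox mid",((Q.max(0)+Q.min(0))/2).round(4),np.ptp(Q,axis=0).round(4))
    for a,b in ((.03,.05),(.05,.065),(.065,.08),(.084,.092),(.092,.1)):
        Q=P[(d<.04)&(P[...,2]>a)&(P[...,2]<b)]
        if len(Q)>3: print(a,len(Q),"mid",((Q.max(0)+Q.min(0))/2).round(4)[:2],"ptp",np.ptp(Q,axis=0).round(4)[:2],"mean",Q.mean(0).round(4))
go((.579,-.2395,.26,0),(.5,.1,.26,0),(.5473,.375,.15,0),(.5473,.375,.004,0))
```

```text
top base 741 ((0.5041348934173584, -0.43310967087745667), 0.04521796107292175) bbox mid [ 0.5051 -0.4328] [0.0883 0.0878]
0.03 45 mid [ 0.5037 -0.4251] ptp [0.03   0.0167] mean [ 0.5027 -0.4219  0.0402]
0.05 34 mid [ 0.5038 -0.4245] ptp [0.029  0.0128] mean [ 0.5011 -0.4223  0.0577]
0.065 40 mid [ 0.5047 -0.4294] ptp [0.0319 0.0241] mean [ 0.5031 -0.4235  0.0727]
0.084 76 mid [ 0.5052 -0.4325] ptp [0.0256 0.0282] mean [ 0.5047 -0.4313  0.0873]
0.092 29 mid [ 0.5057 -0.4324] ptp [0.0139 0.0164] mean [ 0.5052 -0.4324  0.0942]
scene base 533 ((0.5083878040313721, -0.4324723184108734), 0.04814354330301285) bbox mid [ 0.506  -0.4319] [0.0915 0.0918]
0.03 98 mid [ 0.5082 -0.4292] ptp [0.0297 0.0299] mean [ 0.5157 -0.4262  0.0401]
0.05 74 mid [ 0.5076 -0.4291] ptp [0.0311 0.0297] mean [ 0.5158 -0.4263  0.0579]
0.065 73 mid [ 0.5112 -0.4301] ptp [0.0234 0.0292] mean [ 0.5159 -0.4263  0.0725]
0.084 57 mid [ 0.5085 -0.4308] ptp [0.0282 0.0271] mean [ 0.5122 -0.4285  0.0876]
0.092 32 mid [ 0.5079 -0.4307] ptp [0.0177 0.0172] mean [ 0.5081 -0.4307  0.0945]
now [ 0.5804 -0.2404  0.1987] psi -1.45 tilt [ 0.0057 -0.0016] w 0.0265 t 33.35
turn -0.025 | shift mm [  0.9  -1.4 -61.3]
turn 0.000 | shift mm [339.5 -79.    0. ]
turn 0.000 | shift mm [275.   47.3 110. ]
turn 0.000 | shift mm [  0.   0. 146.]
```

>>> {"fn": "play_rows", "kwargs": {
  "plan": [0, -0.016, -0.006, 0, 0, -0.005, 0, -0.016, -0.006, 0, 0, -0.005, 0.01, -0.016, -0.006, 0, 0, -0.005, 0.02, -0.016, -0.006, 0, 0, -0.005, 0.03, -0.016, -0.006, 0, 0, -0.005]
}}

```text
time_s: 33.85
position: [0.4983, -0.1789, 0.2249]
eef_rot: [2.224, 2.218, -0.001]
contact_force: [-0.3, 0.3, 0.3]
gripper_width: 0.0267
grip_force: 0.0
```

>>> {"fn": "play_rows", "kwargs": {
  "plan": [0.03, 0, 0, 0, 0, 0, 0.03, 0, 0, 0, 0, 0, 0.03, 0, 0, 0, 0, 0, 0.03, 0, 0, 0, 0, 0, 0.03, 0, 0, 0, 0, 0]
}}

```text
time_s: 34.35
position: [0.4991, -0.0269, 0.2249]
eef_rot: [2.221, 2.221, 0.001]
contact_force: [0.4, 0.2, 0.0]
gripper_width: 0.0263
grip_force: 0.0
```

>>> {"fn": "play_rows", "kwargs": {
  "plan": [0.03, 0, 0, 0, 0, 0, 0.03, 0, 0, 0, 0, 0, 0.03, 0, 0, 0, 0, 0, 0.03, 0, 0, 0, 0, 0, 0.03, 0, 0, 0, 0, 0]
}}

```text
time_s: 34.85
position: [0.4991, 0.1231, 0.2249]
eef_rot: [-2.222, -2.221, -0.001]
contact_force: [0.7, 0.5, -0.1]
gripper_width: 0.0265
grip_force: 0.0
```

>>> {"fn": "play_rows", "kwargs": {
  "plan": [0.03, 0, 0, 0, 0, 0, 0.03, 0, 0, 0, 0, 0, 0.03, 0, 0, 0, 0, 0, 0.03, 0, 0, 0, 0, 0, 0.03, 0, 0, 0, 0, 0]
}}

```text
time_s: 35.35
position: [0.4991, 0.273, 0.2248]
eef_rot: [-2.221, -2.221, -0.0]
contact_force: [0.3, 0.2, -0.3]
gripper_width: 0.0264
grip_force: 0.0
```

>>> {"fn": "play_rows", "kwargs": {
  "plan": [0.03, 0.01, 0.02, 0, 0, 0, 0.03, 0.01, 0.02, 0, 0, 0, 0.02, 0.01, 0.02, 0, 0, 0, 0.015, 0.01, 0.02, 0, 0, 0, 0.005, 0.007, 0.01, 0, 0, 0],
  "gripper": 0.85
}}

```text
time_s: 35.85
position: [0.5455, 0.3734, 0.1324]
eef_rot: [-2.219, -2.223, 0.004]
contact_force: [-0.3, 0.2, -0.2]
gripper_width: 0.063
grip_force: 0.0
```

>>> {"fn": "play_rows", "kwargs": {
  "plan": [0, 0, 0, 0, 0, 0, 0, 0, 0, 0, 0, 0, 0, 0, 0, 0, 0, 0, 0, 0, 0, 0, 0, 0, 0, 0, 0, 0, 0, 0]
}}

```text
time_s: 36.35
position: [0.5465, 0.3718, 0.1357]
eef_rot: [-2.222, -2.221, -0.002]
contact_force: [-0.1, -0.6, 0.5]
gripper_width: 0.0745
grip_force: 0.0
```

Run:
```python
from h import *
f=grab_frame("scene"); rings(f,cloud(f))
go((.5473,.375,.004,0))
f=grab_frame("wrist"); save(f,"w8.png")
```

```text
ring 180 [480. 266.] 0.4524 0.4064 r 0.0289 mean [0.457  0.4041 0.0245]
ring 255 [514. 288.] 0.5326 0.4692 r 0.0296 mean [0.5344 0.4693 0.0246]
ring 233 [476. 291.] 0.548 0.3776 r 0.03 mean [0.5516 0.38   0.0246]
now [0.5465 0.3718 0.1355] psi -0.01 tilt [0.0007 0.0009] w 0.0747 t 36.4
turn -0.000 | shift mm [  3.2   0.8 131.5]
```

View pics/w8.png

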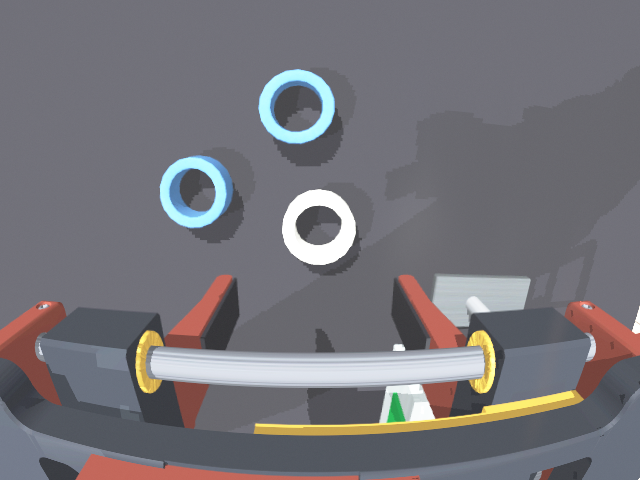

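>>> {"fn": "play_rows", "kwargs": {
  "plan": [0.003, 0.001, 0.02, 0, 0, 0, 0, 0, 0.025, 0, 0, 0, 0, 0, 0.025, 0, 0, 0, 0, 0, 0.025, 0, 0, 0, 0, 0, 0.015, 0, 0, 0]
}}

```text
time_s: 36.95
position: [0.5465, 0.3744, 0.0228]
eef_rot: [-2.221, -2.221, 0.003]
contact_force: [0.3, -0.5, -0.5]
gripper_width: 0.0746
grip_force: 0.0
```

>>> {"fn": "play_rows", "kwargs": {
  "plan": [0, 0, 0.01, 0, 0, 0, 0, 0, 0.007, 0, 0, 0, 0, 0, 0.003, 0, 0, 0, 0, 0, 0, 0, 0, 0, 0, 0, 0, 0, 0, 0]
}}

```text
time_s: 37.45
position: [0.5479, 0.3752, 0.0055]
eef_rot: [2.221, 2.221, 0.002]
contact_force: [0.3, 0.6, 0.6]
gripper_width: 0.0748
grip_force: 0.0
```

>>> {"fn": "play_rows", "kwargs": {
  "plan": [0, 0, 0, 0, 0, 0, 0, 0, 0, 0, 0, 0, 0, 0, 0, 0, 0, 0, 0, 0, 0, 0, 0, 0, 0, 0, 0, 0, 0, 0],
  "gripper": 0.4,
  "force": 20
}}

```text
time_s: 37.95
position: [0.5476, 0.3751, 0.0051]
eef_rot: [2.221, 2.221, 0.001]
contact_force: [0.1, -0.6, 4.0]
gripper_width: 0.0563
grip_force: 20.0
```

>>> {"fn": "play_rows", "kwargs": {
  "plan": [0, 0, -0.015, 0, 0, 0, 0, 0, -0.03, 0, 0, 0, 0, 0, -0.03, 0, 0, 0.1, 0, 0, -0.03, 0, 0, 0.1, 0, 0, -0.03, 0, 0, 0.1]
}}

```text
time_s: 38.45
position: [0.5472, 0.3748, 0.1417]
eef_rot: [-2.532, -1.859, -0.0]
contact_force: [-0.1, 0.2, -0.3]
gripper_width: 0.0561
grip_force: 20.0
```

>>> {"fn": "play_rows", "kwargs": {
  "plan": [0, 0, -0.02, 0, 0, 0.1, 0, 0, -0.02, 0, 0, 0.1, 0, 0, -0.02, 0, 0, 0.1, 0, 0, -0.02, 0, 0, 0.1, 0, 0, -0.015, 0, 0, 0.1]
}}

```text
time_s: 38.95
position: [0.5474, 0.3749, 0.2369]
eef_rot: [-2.913, -1.175, -0.002]
contact_force: [0.5, 0.5, -1.5]
gripper_width: 0.0561
grip_force: 20.0
```

>>> {"fn": "play_rows", "kwargs": {
  "plan": [0, 0, 0, 0, 0, 0.1, 0, 0, 0, 0, 0, 0.1, 0, 0, 0, 0, 0, 0.1, 0, 0, 0, 0, 0, 0.1, 0, 0, 0, 0, 0, 0.1]
}}

```text
time_s: 39.45
position: [0.547, 0.3748, 0.2355]
eef_rot: [-3.113, -0.418, 0.0]
contact_force: [-0.7, 0.6, -0.2]
gripper_width: 0.0563
grip_force: 20.0
```

>>> {"fn": "play_rows", "kwargs": {
  "plan": [-0.008, 0.02, 0, 0, 0, 0.1, -0.008, 0.03, 0, 0, 0, 0.1, -0.008, 0.035, 0, 0, 0, 0.071, -0.008, 0.04, 0, 0, 0, 0, -0.008, 0.04, 0, 0, 0, 0]
}}

```text
time_s: 39.95
position: [0.52, 0.2057, 0.2352]
eef_rot: [-3.141, -0.0, 0.0]
contact_force: [-0.1, -0.1, 0.1]
gripper_width: 0.0561
grip_force: 20.0
```

>>> {"fn": "play_rows", "kwargs": {
  "plan": [0, 0.04, 0, 0, 0, 0, 0, 0.04, 0, 0, 0, 0, 0, 0.04, 0, 0, 0, 0, 0, 0.04, 0, 0, 0, 0, 0, 0.04, 0, 0, 0, 0]
}}

```text
time_s: 40.45
position: [0.5202, 0.0056, 0.2355]
eef_rot: [-3.14, 0.0, -0.001]
contact_force: [1.2, 0.6, -1.0]
gripper_width: 0.0562
grip_force: 20.0
```

>>> {"fn": "play_rows", "kwargs": {
  "plan": [0, 0.04, 0, 0, 0, 0, 0, 0.04, 0, 0, 0, 0, 0, 0.04, 0, 0, 0, 0, 0, 0.04, 0, 0, 0, 0, 0, 0.04, 0, 0, 0, 0]
}}

```text
time_s: 40.95
position: [0.5202, -0.1943, 0.2354]
eef_rot: [-3.141, -0.0, -0.001]
contact_force: [1.0, 0.7, -0.5]
gripper_width: 0.0564
grip_force: 20.0
```

>>> {"fn": "play_rows", "kwargs": {
  "plan": [0, 0.04, 0, 0, 0, 0, 0, 0.04, 0, 0, 0, 0, 0, 0.04, 0, 0, 0, 0, 0, 0.03, 0, 0, 0, 0, 0, 0.02, 0, 0, 0, 0]
}}

```text
time_s: 41.45
position: [0.5195, -0.3655, 0.2354]
eef_rot: [3.141, -0.004, 0.0]
contact_force: [-0.0, 0.3, -0.8]
gripper_width: 0.056
grip_force: 20.0
```

>>> {"fn": "play_rows", "kwargs": {
  "plan": [0, 0, 0, 0, 0, 0, 0, 0, 0, 0, 0, 0, 0, 0, 0, 0, 0, 0, 0, 0, 0, 0, 0, 0, 0, 0, 0, 0, 0, 0]
}}

```text
time_s: 41.95
position: [0.5211, -0.3617, 0.2348]
eef_rot: [-3.141, -0.002, -0.001]
contact_force: [-1.0, -0.2, 0.0]
gripper_width: 0.0563
grip_force: 20.0
```

Run:
```python
from h import *
f=grab_frame("scene"); P=cloud(f); rings(f,P)
go((.5055,-.4322,.14,-90),(.5055,-.4322,.085,-90))
```

```text
ring 219 [480. 265.] 0.4512 0.4099 r 0.0316 mean [0.4535 0.4067 0.0245]
ring 252 [515. 288.] 0.5326 0.4707 r 0.0304 mean [0.5346 0.4697 0.0248]
now [ 0.521  -0.3619  0.2348] psi -89.93 tilt [0.0003 0.0004] w 0.0565 t 42.0
turn 0.001 | shift mm [-15.5  70.3  94.8]
turn 0.000 | shift mm [ 0.  0. 55.]
```

>>> {"fn": "play_rows", "kwargs": {
  "plan": [-0.004, 0.015, 0.01, 0, 0, 0, -0.004, 0.02, 0.02, 0, 0, 0, -0.004, 0.02, 0.02, 0, 0, 0, -0.0035, 0.01, 0.025, 0, 0, 0, 0, 0.005, 0.02, 0, 0, 0]
}}

```text
time_s: 42.5
position: [0.5041, -0.4337, 0.1385]
eef_rot: [3.141, -0.002, -0.001]
contact_force: [-0.0, 0.2, -0.1]
gripper_width: 0.0561
grip_force: 20.0
```

>>> {"fn": "play_rows", "kwargs": {
  "plan": [0, 0, 0, 0, 0, 0, 0, 0, 0, 0, 0, 0, 0, 0, 0, 0, 0, 0, 0, 0, 0, 0, 0, 0, 0, 0, 0, 0, 0, 0]
}}

```text
time_s: 43.0
position: [0.5057, -0.4328, 0.1406]
eef_rot: [3.141, 0.001, 0.002]
contact_force: [-0.1, -1.4, -0.4]
gripper_width: 0.0565
grip_force: 20.0
```

Run:
```python
from h import *
go((.5055,-.4322,.085,-90))
f=grab_frame("scene"); P=cloud(f)
p=pose()[0]; d=np.hypot(P[...,0]-p[0],P[...,1]-p[1])
hsv=cv2.cvtColor(f["pixels"],cv2.COLOR_RGB2HSV)
m=(d<.04)&(P[...,2]>p[2]-.003)&(P[...,2]<p[2]+.012)&(hsv[...,1]<60)&(hsv[...,2]>120)
Q=P[m]; print(len(Q),Q.min(0).round(4),Q.max(0).round(4),"ymid",((Q[:,1].min()+Q[:,1].max())/2).round(4))
cv2.imwrite("pics/c9.png",cv2.resize(cv2.cvtColor(f["pixels"][130:330,40:260],cv2.COLOR_RGB2BGR),None,fx=2.5,fy=2.5))
```

```text
now [ 0.5057 -0.4328  0.1406] psi -89.97 tilt [ 0.0014 -0.0006] w 0.0565 t 43.0
turn 0.000 | shift mm [-0.2 -0.6 55.6]
197 [ 0.4862 -0.4629  0.1376] [ 0.5382 -0.4048  0.1524] ymid -0.4338
```

View pics/c9.png

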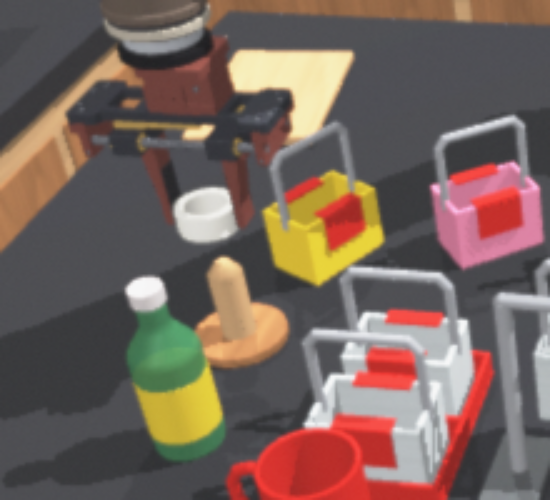

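>>> {"fn": "play_rows", "kwargs": {
  "plan": [0, 0, 0.012, 0, 0, 0, 0, 0, 0.012, 0, 0, 0, 0, 0, 0.012, 0, 0, 0, 0, 0, 0.01, 0, 0, 0, 0, 0, 0.006, 0, 0, 0]
}}

```text
time_s: 43.55
position: [0.5045, -0.4324, 0.0859]
eef_rot: [-3.141, 0.001, 0.003]
contact_force: [-1.1, -0.7, 0.6]
gripper_width: 0.0563
grip_force: 20.0
```

>>> {"fn": "play_rows", "kwargs": {
  "plan": [0, 0, 0.004, 0, 0, 0, 0, 0, 0.004, 0, 0, 0, 0, 0, 0.004, 0, 0, 0, 0, 0, 0.004, 0, 0, 0, 0, 0, 0, 0, 0, 0]
}}

```text
time_s: 44.05
position: [0.505, -0.4327, 0.0712]
eef_rot: [-3.141, 0.0, 0.001]
contact_force: [-0.0, -0.4, 0.1]
gripper_width: 0.0561
grip_force: 20.0
```

>>> {"fn": "play_rows", "kwargs": {
  "plan": [0, 0, 0.01, 0, 0, 0, 0, 0, 0.01, 0, 0, 0, 0, 0, 0.01, 0, 0, 0, 0, 0, 0.01, 0, 0, 0, 0, 0, 0.008, 0, 0, 0]
}}

```text
time_s: 44.55
position: [0.5048, -0.4326, 0.0223]
eef_rot: [-3.141, 0.0, 0.001]
contact_force: [0.5, 0.3, -0.7]
gripper_width: 0.0566
grip_force: 20.0
```

>>> {"fn": "play_rows", "kwargs": {
  "plan": [0, 0, 0.004, 0, 0, 0, 0, 0, 0, 0, 0, 0, 0, 0, 0, 0, 0, 0, 0, 0, 0, 0, 0, 0, 0, 0, 0, 0, 0, 0]
}}

```text
time_s: 45.05
position: [0.5053, -0.433, 0.0201]
eef_rot: [3.141, -0.0, 0.001]
contact_force: [-0.2, 0.0, -1.3]
gripper_width: 0.0567
grip_force: 20.0
```

>>> {"fn": "play_rows", "kwargs": {
  "plan": [0, 0, 0, 0, 0, 0, 0, 0, 0, 0, 0, 0, 0, 0, 0, 0, 0, 0, 0, 0, 0, 0, 0, 0, 0, 0, 0, 0, 0, 0],
  "gripper": 0.8
}}

```text
time_s: 45.55
position: [0.5051, -0.4329, 0.0197]
eef_rot: [3.142, -0.0, 0.0]
contact_force: [0.2, 0.0, 0.4]
gripper_width: 0.0701
grip_force: 0.0
```

>>> {"fn": "play_rows", "kwargs": {
  "plan": [0, 0, -0.01, 0, 0, 0, 0, 0, -0.02, 0, 0, 0, 0, 0, -0.03, 0, 0, 0, 0, 0, -0.03, 0, 0, 0, 0, 0, -0.03, 0, 0, 0]
}}

```text
time_s: 46.05
position: [0.5049, -0.433, 0.1415]
eef_rot: [3.141, -0.001, 0.0]
contact_force: [0.6, 0.2, -1.2]
gripper_width: 0.0703
grip_force: 0.0
```

>>> {"fn": "play_rows", "kwargs": {
  "plan": [0, 0, -0.03, 0, 0, 0, 0, 0, -0.03, 0, 0, 0, 0, 0, -0.03, 0, 0, 0, 0, 0, 0, 0, 0, 0, 0, 0, 0, 0, 0, 0]
}}

```text
time_s: 46.55
position: [0.5051, -0.433, 0.2306]
eef_rot: [3.141, -0.0, 0.002]
contact_force: [0.2, 0.4, -1.2]
gripper_width: 0.0701
grip_force: 0.0
```

```bash
cat >> h.py <<'E'
def stack(f,P):
    d=np.hypot(P[...,0]-.5055,P[...,1]+.4322); m=(d<.034)&(d>.0175)&(P[...,2]<.095)&(P[...,2]>.008)
    z=P[m][:,2]; print("stack z pct",np.percentile(z,[5,25,50,75,95,100]).round(4))
E
python3 - <<'E'
from h import *
f=grab_frame("scene"); P=cloud(f); rings(f,P); stack(f,P)
for c in caddies(f,P): print(*c)
f=grab_frame("top"); P=cloud(f); rings(f,P)
go((.5055,-.39,.235,-90),(.5306,.4677,.15,0),(.5306,.4677,.005,0))
E
```

```text
ring 216 [481. 265.] 0.4511 0.4067 r 0.0304 mean [0.4532 0.4071 0.0246]
ring 253 [515. 289.] 0.5325 0.4712 r 0.0301 mean [0.5345 0.4696 0.0246]
stack z pct [0.0117 0.0165 0.0283 0.0371 0.0425 0.0851]
[231. 182.] [ 0.3165 -0.2264] -52.8 0.098 0.1422 141
[161. 187.] [ 0.3568 -0.3925] -28.4 0.101 0.1425 136
[287. 189.] [ 0.3384 -0.0761] -68.4 0.1 0.1422 152
[199. 241.] [ 0.5815 -0.2373] 89.2 0.102 0.1466 220
[102. 258.] [ 0.6559 -0.4184] -58.4 0.029 0.1397 173
[258. 258.] [ 0.6203 -0.1007] -56.6 0.008 0.1364 29
[301. 262.] [ 0.6256 -0.0088] -80.0 0.008 0.1377 33
[185. 266.] [ 0.6689 -0.2393] 89.0 0.101 0.147 249
[243. 270.] [ 0.6701 -0.1217] -85.1 0.014 0.1431 83
[402. 271.] [0.6363 0.1987] -79.3 0.008 0.1367 33
[448. 275.] [0.6409 0.2893] 63.6 0.008 0.1379 35
[460. 291.] [0.6929 0.3052] 73.4 0.014 0.1427 92
ring 249 [131. 250.] 0.532 0.4678 r 0.0288 mean [0.5307 0.4674 0.0234]
ring 249 [156. 284.] 0.4505 0.4045 r 0.0282 mean [0.4503 0.4046 0.0237]
now [ 0.5047 -0.4323  0.2288] psi -90.01 tilt [-0.0009  0.0012] w 0.0702 t 46.65
turn -0.000 | shift mm [  0.8 -42.3  -6.2]
turn -1.571 | shift mm [857.7  25.1  85. ]
turn 0.000 | shift mm [  0.   0. 145.]
```

>>> {"fn": "play_rows", "kwargs": {
  "plan": [0.005, -0.02, 0, 0, 0, 0, 0.005, -0.03, 0, 0, 0, 0, 0.005, -0.04, 0, 0, 0, 0, 0.005, -0.04, 0, 0, 0, 0, 0.005, -0.04, 0, 0, 0, 0]
}}

```text
time_s: 47.15
position: [0.5295, -0.2611, 0.2283]
eef_rot: [-3.141, 0.001, 0.003]
contact_force: [0.6, -0.0, 0.7]
gripper_width: 0.0703
grip_force: 0.0
```

>>> {"fn": "play_rows", "kwargs": {
  "plan": [0, -0.04, 0, 0, 0, 0, 0, -0.04, 0, 0, 0, 0, 0, -0.04, 0, 0, 0, 0, 0, -0.04, 0, 0, 0, 0, 0, -0.04, 0, 0, 0, 0]
}}

```text
time_s: 47.65
position: [0.5292, -0.0611, 0.2287]
eef_rot: [3.141, -0.0, -0.003]
contact_force: [1.0, -0.2, -0.1]
gripper_width: 0.0702
grip_force: 0.0
```

>>> {"fn": "play_rows", "kwargs": {
  "plan": [0, -0.04, 0, 0, 0, 0, 0, -0.04, 0, 0, 0, 0, 0, -0.04, 0, 0, 0, 0, 0, -0.04, 0, 0, 0, 0, 0, -0.04, 0, 0, 0, 0]
}}

```text
time_s: 48.15
position: [0.5292, 0.1387, 0.2287]
eef_rot: [3.141, -0.0, -0.003]
contact_force: [1.1, 0.2, -0.5]
gripper_width: 0.07
grip_force: 0.0
```

>>> {"fn": "play_rows", "kwargs": {
  "plan": [0, -0.04, 0, 0, 0, 0, 0, -0.04, 0, 0, 0, 0, 0, -0.04, 0, 0, 0, 0, 0, -0.04, 0, 0, 0, 0, 0, -0.04, 0, 0, 0, 0]
}}

```text
time_s: 48.65
position: [0.5293, 0.3386, 0.2284]
eef_rot: [3.14, -0.0, -0.003]
contact_force: [1.1, 0.4, 0.8]
gripper_width: 0.0703
grip_force: 0.0
```

>>> {"fn": "play_rows", "kwargs": {
  "plan": [0, -0.04, 0, 0, 0, 0, 0, -0.04, 0, 0, 0, 0, 0, -0.03, 0, 0, 0, 0, 0, -0.02, 0, 0, 0, 0, 0, 0, 0, 0, 0, -0.1],
  "gripper": 0.85
}}

```text
time_s: 49.15
position: [0.528, 0.4708, 0.2267]
eef_rot: [3.135, 0.165, -0.004]
contact_force: [-0.8, 0.1, 0.9]
gripper_width: 0.0746
grip_force: 0.0
```

>>> {"fn": "play_rows", "kwargs": {
  "plan": [0, 0, 0, 0, 0, -0.105, 0, 0, 0, 0, 0, -0.105, 0, 0, 0, 0, 0, -0.105, 0, 0, 0, 0, 0, -0.105, 0, 0, 0, 0, 0, -0.105]
}}

```text
time_s: 49.65
position: [0.5296, 0.4667, 0.2279]
eef_rot: [2.986, 0.972, -0.004]
contact_force: [0.4, -0.3, -0.2]
gripper_width: 0.0745
grip_force: 0.0
```

>>> {"fn": "play_rows", "kwargs": {
  "plan": [0, 0, 0.01, 0, 0, -0.105, 0, 0, 0.01, 0, 0, -0.105, 0, 0, 0.01, 0, 0, -0.105, 0, 0, 0.01, 0, 0, -0.105, 0, 0, 0.01, 0, 0, -0.105]
}}

```text
time_s: 50.15
position: [0.5295, 0.4666, 0.1776]
eef_rot: [2.632, 1.714, -0.004]
contact_force: [0.7, 0.1, -0.8]
gripper_width: 0.0748
grip_force: 0.0
```

>>> {"fn": "play_rows", "kwargs": {
  "plan": [0, 0, 0.01, 0, 0, -0.105, 0, 0, 0.01, 0, 0, -0.105, 0, 0, 0.01, 0, 0, -0.105, 0, 0, 0, 0, 0, -0.106, 0, 0, 0, 0, 0, 0]
}}

```text
time_s: 50.65
position: [0.5295, 0.4664, 0.1478]
eef_rot: [-2.22, -2.223, 0.005]
contact_force: [0.4, 0.4, 0.3]
gripper_width: 0.0747
grip_force: 0.0
```

Run:
```python
from h import *
f=grab_frame("scene"); P=cloud(f); rings(f,P); stack(f,P)
f=grab_frame("top"); P=cloud(f); rings(f,P)
go((.5306,.4677,.005,0))
```

```text
ring 217 [480. 265.] 0.4522 0.4102 r 0.0306 mean [0.4535 0.407  0.0247]
ring 254 [514. 288.] 0.5321 0.4701 r 0.0306 mean [0.5342 0.4696 0.0245]
stack z pct [0.0118 0.0168 0.0282 0.037  0.0557 0.0883]
ring 245 [131. 250.] 0.5313 0.4674 r 0.0286 mean [0.5305 0.4672 0.0236]
ring 256 [156. 284.] 0.45 0.405 r 0.0281 mean [0.4499 0.4048 0.0237]
now [0.53   0.4667 0.1488] psi -0.19 tilt [-0.001  -0.0008] w 0.075 t 50.75
turn -0.003 | shift mm [  1.    0.6 143.8]
```

>>> {"fn": "play_rows", "kwargs": {
  "plan": [0.001, 0.001, 0.02, 0, 0, 0, 0, 0, 0.03, 0, 0, 0, 0, 0, 0.03, 0, 0, 0, 0, 0, 0.025, 0, 0, 0, 0, 0, 0.015, 0, 0, 0]
}}

```text
time_s: 51.25
position: [0.5303, 0.4674, 0.0273]
eef_rot: [2.224, 2.219, -0.004]
contact_force: [-0.6, 1.2, 0.1]
gripper_width: 0.0743
grip_force: 0.0
```

>>> {"fn": "play_rows", "kwargs": {
  "plan": [0, 0, 0.012, 0, 0, 0, 0, 0, 0.008, 0, 0, 0, 0, 0, 0.003, 0, 0, 0, 0, 0, 0, 0, 0, 0, 0, 0, 0, 0, 0, 0]
}}

```text
time_s: 51.75
position: [0.5318, 0.4685, 0.0076]
eef_rot: [-2.222, -2.221, -0.002]
contact_force: [0.6, -0.3, -0.1]
gripper_width: 0.0748
grip_force: 0.0
```

>>> {"fn": "play_rows", "kwargs": {
  "plan": [0, 0, 0, 0, 0, 0, 0, 0, 0, 0, 0, 0, 0, 0, 0, 0, 0, 0, 0, 0, 0, 0, 0, 0, 0, 0, 0, 0, 0, 0],
  "gripper": 0.4,
  "force": 20
}}

```text
time_s: 52.25
position: [0.5315, 0.4683, 0.0072]
eef_rot: [-2.221, -2.221, -0.001]
contact_force: [-0.2, 0.2, 3.3]
gripper_width: 0.0553
grip_force: 20.0
```

Run:
```python
from h import *
go((.5306,.4677,.235,-90),(.505,-.4327,.235,-90))
```

```text
now [0.5315 0.4683 0.0072] psi -0.0 tilt [0.0005 0.0005] w 0.0553 t 52.25
turn 1.571 | shift mm [  -0.9    0.6 -227.8]
turn 0.000 | shift mm [-25.6 900.4   0. ]
```

>>> {"fn": "play_rows", "kwargs": {
  "plan": [0, 0, -0.015, 0, 0, 0, 0, 0, -0.03, 0, 0, 0, 0, 0, -0.03, 0, 0, 0.1, 0, 0, -0.03, 0, 0, 0.1, 0, 0, -0.03, 0, 0, 0.1]
}}

```text
time_s: 52.75
position: [0.5311, 0.4679, 0.1437]
eef_rot: [-2.532, -1.859, -0.0]
contact_force: [0.5, 0.1, -1.1]
gripper_width: 0.0554
grip_force: 20.0
```

>>> {"fn": "play_rows", "kwargs": {
  "plan": [0, 0, -0.02, 0, 0, 0.1, 0, 0, -0.02, 0, 0, 0.1, 0, 0, -0.02, 0, 0, 0.1, 0, 0, -0.02, 0, 0, 0.1, 0, 0, -0.015, 0, 0, 0.1]
}}

```text
time_s: 53.25
position: [0.5312, 0.4681, 0.239]
eef_rot: [-2.913, -1.175, -0.002]
contact_force: [0.0, -0.4, -0.9]
gripper_width: 0.0554
grip_force: 20.0
```

>>> {"fn": "play_rows", "kwargs": {
  "plan": [0, 0, 0, 0, 0, 0.11, 0, 0, 0, 0, 0, 0.11, 0, 0, 0, 0, 0, 0.11, 0, 0, 0, 0, 0, 0.11, 0, 0, 0, 0, 0, 0.11]
}}

```text
time_s: 53.75
position: [0.531, 0.468, 0.2375]
eef_rot: [-3.123, -0.339, 0.0]
contact_force: [-0.1, -0.3, -0.1]
gripper_width: 0.0554
grip_force: 20.0
```

>>> {"fn": "play_rows", "kwargs": {
  "plan": [0, 0, 0, 0, 0, 0.11, 0, 0, 0, 0, 0, 0.111, -0.009, 0.02, 0, 0, 0, 0, -0.009, 0.03, 0, 0, 0, 0, -0.008, 0.04, 0, 0, 0, 0]
}}

```text
time_s: 54.25
position: [0.504, 0.3787, 0.2367]
eef_rot: [-3.141, -0.004, 0.001]
contact_force: [0.8, -0.1, -0.2]
gripper_width: 0.0558
grip_force: 20.0
```

>>> {"fn": "play_rows", "kwargs": {
  "plan": [0, 0.04, 0, 0, 0, 0, 0, 0.04, 0, 0, 0, 0, 0, 0.04, 0, 0, 0, 0, 0, 0.04, 0, 0, 0, 0, 0, 0.04, 0, 0, 0, 0]
}}

```text
time_s: 54.75
position: [0.5048, 0.1765, 0.2374]
eef_rot: [-3.14, 0.0, -0.0]
contact_force: [0.9, -0.5, -0.6]
gripper_width: 0.0554
grip_force: 20.0
```

>>> {"fn": "play_rows", "kwargs": {
  "plan": [0, 0.04, 0, 0, 0, 0, 0, 0.04, 0, 0, 0, 0, 0, 0.04, 0, 0, 0, 0, 0, 0.04, 0, 0, 0, 0, 0, 0.04, 0, 0, 0, 0]
}}

```text
time_s: 55.25
position: [0.5047, -0.0234, 0.2374]
eef_rot: [-3.14, 0.0, -0.001]
contact_force: [0.8, 0.5, -0.2]
gripper_width: 0.0554
grip_force: 20.0
```

>>> {"fn": "play_rows", "kwargs": {
  "plan": [0, 0.04, 0, 0, 0, 0, 0, 0.04, 0, 0, 0, 0, 0, 0.04, 0, 0, 0, 0, 0, 0.04, 0, 0, 0, 0, 0, 0.04, 0, 0, 0, 0]
}}

```text
time_s: 55.75
position: [0.5048, -0.2232, 0.2374]
eef_rot: [-3.14, -0.0, -0.001]
contact_force: [0.2, 0.2, 0.4]
gripper_width: 0.0555
grip_force: 20.0
```

>>> {"fn": "play_rows", "kwargs": {
  "plan": [0, 0.04, 0, 0, 0, 0, 0, 0.04, 0, 0, 0, 0, 0, 0.04, 0, 0, 0, 0, 0, 0.04, 0, 0, 0, 0, 0, 0.02, 0, 0, 0, 0]
}}

```text
time_s: 56.25
position: [0.5035, -0.4055, 0.2374]
eef_rot: [3.14, -0.005, 0.0]
contact_force: [-1.0, -0.5, -0.9]
gripper_width: 0.0556
grip_force: 20.0
```

>>> {"fn": "play_rows", "kwargs": {
  "plan": [0, 0.02, 0.02, 0, 0, 0, 0, 0.01, 0.02, 0, 0, 0, 0, 0, 0.02, 0, 0, 0, 0, 0, 0.02, 0, 0, 0, 0, 0, 0, 0, 0, 0]
}}

```text
time_s: 56.75
position: [0.5041, -0.4296, 0.1535]
eef_rot: [-3.138, -0.001, 0.006]
contact_force: [1.2, 0.7, -0.0]
gripper_width: 0.0554
grip_force: 20.0
```

Run:
```python
from h import *
f=grab_frame("scene"); P=cloud(f); rings(f,P); stack(f,P)
go((.506,-.4325,.085,-90))
f=grab_frame("top"); P=cloud(f); rings(f,P)
```

```text
ring 215 [481. 265.] 0.4499 0.4083 r 0.0322 mean [0.4527 0.4072 0.0246]
stack z pct [0.0117 0.0158 0.0276 0.0366 0.0405 0.083 ]
now [ 0.5047 -0.4304  0.1553] psi -89.98 tilt [-0.0023  0.0023] w 0.0558 t 56.8
turn 0.000 | shift mm [ 1.3  2.1 70.3]
ring 251 [156. 284.] 0.4503 0.4052 r 0.0284 mean [0.4504 0.4045 0.024 ]
```

>>> {"fn": "play_rows", "kwargs": {
  "plan": [0.001, 0.002, 0.01, 0, 0, 0, 0, 0, 0.015, 0, 0, 0, 0, 0, 0.015, 0, 0, 0, 0, 0, 0.01, 0, 0, 0, 0, 0, 0.006, 0, 0, 0]
}}

```text
time_s: 57.35
position: [0.5056, -0.4333, 0.0989]
eef_rot: [-3.14, 0.0, 0.002]
contact_force: [-0.0, -0.7, -0.2]
gripper_width: 0.0558
grip_force: 20.0
```

>>> {"fn": "play_rows", "kwargs": {
  "plan": [0, 0, 0.004, 0, 0, 0, 0, 0, 0.004, 0, 0, 0, 0, 0, 0.004, 0, 0, 0, 0, 0, 0.004, 0, 0, 0, 0, 0, 0.004, 0, 0, 0]
}}

```text
time_s: 57.85
position: [0.5062, -0.4339, 0.0805]
eef_rot: [3.141, -0.0, 0.001]
contact_force: [1.2, -0.1, -0.0]
gripper_width: 0.0558
grip_force: 20.0
```

>>> {"fn": "play_rows", "kwargs": {
  "plan": [0, 0, 0.006, 0, 0, 0, 0, 0, 0.006, 0, 0, 0, 0, 0, 0.006, 0, 0, 0, 0, 0, 0.006, 0, 0, 0, 0, 0, 0.004, 0, 0, 0]
}}

```text
time_s: 58.35
position: [0.5059, -0.4337, 0.0518]
eef_rot: [-3.141, 0.0, 0.001]
contact_force: [0.6, 0.1, 0.1]
gripper_width: 0.0557
grip_force: 20.0
```

>>> {"fn": "play_rows", "kwargs": {
  "plan": [0, 0, 0.003, 0, 0, 0, 0, 0, 0, 0, 0, 0, 0, 0, 0, 0, 0, 0, 0, 0, 0, 0, 0, 0, 0, 0, 0, 0, 0, 0]
}}

```text
time_s: 58.85
position: [0.5062, -0.434, 0.0499]
eef_rot: [3.141, -0.0, 0.001]
contact_force: [-0.7, 0.0, 0.1]
gripper_width: 0.0555
grip_force: 20.0
```

>>> {"fn": "play_rows", "kwargs": {
  "plan": [0, 0, 0, 0, 0, 0, 0, 0, 0, 0, 0, 0, 0, 0, 0, 0, 0, 0, 0, 0, 0, 0, 0, 0, 0, 0, 0, 0, 0, 0],
  "gripper": 0.8
}}

```text
time_s: 59.35
position: [0.506, -0.4339, 0.0496]
eef_rot: [-3.142, 0.0, -0.0]
contact_force: [-0.1, 0.5, -0.2]
gripper_width: 0.07
grip_force: 0.0
```

>>> {"fn": "play_rows", "kwargs": {
  "plan": [0, 0, -0.01, 0, 0, 0, 0, 0, -0.02, 0, 0, 0, 0, 0, -0.03, 0, 0, 0, 0, 0, -0.03, 0, 0, 0, 0, 0, -0.03, 0, 0, 0]
}}

```text
time_s: 59.85
position: [0.5058, -0.434, 0.1716]
eef_rot: [3.141, -0.001, 0.0]
contact_force: [0.8, -1.0, 0.2]
gripper_width: 0.07
grip_force: 0.0
```

>>> {"fn": "play_rows", "kwargs": {
  "plan": [0, 0, -0.03, 0, 0, 0, 0, 0, -0.03, 0, 0, 0, 0, 0, 0, 0, 0, 0, 0, 0, 0, 0, 0, 0, 0, 0, 0, 0, 0, 0]
}}

```text
time_s: 60.35
position: [0.5058, -0.4333, 0.2288]
eef_rot: [-3.141, 0.0, 0.001]
contact_force: [-0.2, 0.2, 0.2]
gripper_width: 0.0702
grip_force: 0.0
```

Run:
```python
from h import *
f=grab_frame("scene"); P=cloud(f); rings(f,P); stack(f,P)
for c in caddies(f,P): print(*c[1:5])
f=grab_frame("top"); P=cloud(f); rings(f,P)
go((.4503,.4048,.23,-90),(.4503,.4048,.15,0),(.4503,.4048,.005,0))
```

```text
ring 225 [480. 265.] 0.451 0.4093 r 0.0306 mean [0.4534 0.4067 0.0244]
stack z pct [0.0121 0.0212 0.04   0.0577 0.0637 0.0828]
[ 0.3159 -0.2261] -52.7 0.1 0.1424
[ 0.3559 -0.392 ] -27.8 0.101 0.1422
[ 0.3379 -0.0756] -67.5 0.1 0.1425
[ 0.5817 -0.2367] 88.8 0.101 0.1467
[ 0.6551 -0.4175] -57.0 0.03 0.1395
[ 0.6204 -0.1006] -78.2 0.007 0.1371
[ 0.6252 -0.0091] 87.8 0.009 0.1377
[ 0.6689 -0.2396] 88.8 0.101 0.1467
[ 0.6697 -0.1209] -71.7 0.014 0.1425
[0.6363 0.1975] 58.1 0.01 0.1372
[0.6406 0.2897] 78.5 0.008 0.1381
[0.6928 0.3051] 70.3 0.014 0.1425
ring 254 [156. 284.] 0.4498 0.405 r 0.0284 mean [0.4501 0.4049 0.0237]
now [ 0.5057 -0.4333  0.2285] psi -90.01 tilt [-0.0015  0.0012] w 0.07 t 60.45
turn -0.000 | shift mm [ -55.4 -838.1   -1.5]
turn -1.571 | shift mm [ 0.  0. 80.]
turn 0.000 | shift mm [  0.   0. 145.]
```

>>> {"fn": "play_rows", "kwargs": {
  "plan": [-0.011, -0.02, 0, 0, 0, 0, -0.011, -0.03, 0, 0, 0, 0, -0.011, -0.04, 0, 0, 0, 0, -0.011, -0.04, 0, 0, 0, 0, -0.011, -0.04, 0, 0, 0, 0]
}}

```text
time_s: 60.95
position: [0.4501, -0.2623, 0.2286]
eef_rot: [-3.141, 0.001, 0.003]
contact_force: [0.4, 0.1, 0.3]
gripper_width: 0.0703
grip_force: 0.0
```

>>> {"fn": "play_rows", "kwargs": {
  "plan": [0, -0.04, 0, 0, 0, 0, 0, -0.04, 0, 0, 0, 0, 0, -0.04, 0, 0, 0, 0, 0, -0.04, 0, 0, 0, 0, 0, -0.04, 0, 0, 0, 0]
}}

```text
time_s: 61.45
position: [0.4505, -0.0622, 0.2292]
eef_rot: [3.142, -0.0, -0.001]
contact_force: [0.6, 1.3, 0.3]
gripper_width: 0.0704
grip_force: 0.0
```

>>> {"fn": "play_rows", "kwargs": {
  "plan": [0, -0.04, 0, 0, 0, 0, 0, -0.04, 0, 0, 0, 0, 0, -0.04, 0, 0, 0, 0, 0, -0.04, 0, 0, 0, 0, 0, -0.04, 0, 0, 0, 0]
}}

```text
time_s: 61.95
position: [0.4505, 0.1377, 0.2293]
eef_rot: [3.141, -0.0, -0.001]
contact_force: [1.1, 0.5, 0.1]
gripper_width: 0.0704
grip_force: 0.0
```

>>> {"fn": "play_rows", "kwargs": {
  "plan": [0, -0.04, 0, 0, 0, 0, 0, -0.04, 0, 0, 0, 0, 0, -0.04, 0, 0, 0, 0, 0, -0.04, 0, 0, 0, 0, 0, -0.04, 0, 0, 0, 0]
}}

```text
time_s: 62.45
position: [0.4506, 0.3375, 0.2289]
eef_rot: [3.141, -0.0, -0.001]
contact_force: [0.8, -0.6, 0.6]
gripper_width: 0.0704
grip_force: 0.0
```

>>> {"fn": "play_rows", "kwargs": {
  "plan": [0, -0.03, 0, 0, 0, 0, 0, -0.025, 0, 0, 0, 0, 0, -0.013, 0, 0, 0, 0, 0, 0, 0, 0, 0, -0.1, 0, 0, 0, 0, 0, -0.1],
  "gripper": 0.85
}}

```text
time_s: 62.95
position: [0.4511, 0.4036, 0.2288]
eef_rot: [3.123, 0.319, -0.001]
contact_force: [0.9, 0.2, 0.4]
gripper_width: 0.0746
grip_force: 0.0
```

>>> {"fn": "play_rows", "kwargs": {
  "plan": [0, 0, 0, 0, 0, -0.105, 0, 0, 0, 0, 0, -0.105, 0, 0, 0, 0, 0, -0.105, 0, 0, 0, 0, 0, -0.105, 0, 0, 0, 0, 0, -0.105]
}}

```text
time_s: 63.45
position: [0.4514, 0.403, 0.2292]
eef_rot: [2.935, 1.118, -0.001]
contact_force: [-0.7, -0.7, -0.1]
gripper_width: 0.0747
grip_force: 0.0
```

>>> {"fn": "play_rows", "kwargs": {
  "plan": [0, 0, 0.01, 0, 0, -0.105, 0, 0, 0.01, 0, 0, -0.105, 0, 0, 0.01, 0, 0, -0.105, 0, 0, 0.01, 0, 0, -0.105, 0, 0, 0.01, 0, 0, -0.105]
}}

```text
time_s: 63.95
position: [0.4514, 0.4029, 0.1789]
eef_rot: [2.544, 1.842, -0.001]
contact_force: [-0.5, -0.1, 1.2]
gripper_width: 0.0747
grip_force: 0.0
```

>>> {"fn": "play_rows", "kwargs": {
  "plan": [0, 0, 0.01, 0, 0, -0.105, 0, 0, 0.01, 0, 0, -0.105, 0, 0, 0.01, 0, 0, -0.111, 0, 0, 0, 0, 0, 0, 0, 0, 0, 0, 0, 0]
}}

```text
time_s: 64.45
position: [0.4515, 0.4033, 0.1495]
eef_rot: [2.226, 2.217, -0.001]
contact_force: [-0.0, 0.2, 0.2]
gripper_width: 0.0748
grip_force: 0.0
```

Run:
```python
from h import *
f=grab_frame("scene"); P=cloud(f); rings(f,P); stack(f,P)
f=grab_frame("top"); P=cloud(f); rings(f,P)
go((.4503,.4048,.005,0))
```

```text
ring 225 [481. 265.] 0.4517 0.4094 r 0.031 mean [0.4539 0.4072 0.0246]
stack z pct [0.0121 0.0218 0.0404 0.0579 0.0641 0.0855]
ring 251 [156. 284.] 0.45 0.405 r 0.0284 mean [0.4501 0.405  0.0239]
now [0.4516 0.4039 0.1501] psi -0.17 tilt [0.0005 0.0003] w 0.0748 t 64.55
turn -0.003 | shift mm [  0.9  -1.3 145.1]
```

>>> {"fn": "play_rows", "kwargs": {
  "plan": [0.001, -0.001, 0.02, 0, 0, 0, 0, 0, 0.03, 0, 0, 0, 0, 0, 0.03, 0, 0, 0, 0, 0, 0.025, 0, 0, 0, 0, 0, 0.015, 0, 0, 0]
}}

```text
time_s: 65.05
position: [0.4497, 0.4047, 0.0282]
eef_rot: [2.223, 2.22, -0.002]
contact_force: [0.2, 0.3, 0.3]
gripper_width: 0.0745
grip_force: 0.0
```

>>> {"fn": "play_rows", "kwargs": {
  "plan": [0, 0, 0.012, 0, 0, 0, 0, 0, 0.008, 0, 0, 0, 0, 0, 0.005, 0, 0, 0, 0, 0, 0, 0, 0, 0, 0, 0, 0, 0, 0, 0]
}}

```text
time_s: 65.55
position: [0.4506, 0.4054, 0.0053]
eef_rot: [-2.222, -2.221, -0.002]
contact_force: [-0.4, -0.5, -0.0]
gripper_width: 0.0746
grip_force: 0.0
```

>>> {"fn": "play_rows", "kwargs": {
  "plan": [0, 0, 0, 0, 0, 0, 0, 0, 0, 0, 0, 0, 0, 0, 0, 0, 0, 0, 0, 0, 0, 0, 0, 0, 0, 0, 0, 0, 0, 0],
  "gripper": 0.4,
  "force": 20
}}

```text
time_s: 66.05
position: [0.4505, 0.4054, 0.0051]
eef_rot: [-2.221, -2.221, -0.001]
contact_force: [-0.6, -0.1, 4.7]
gripper_width: 0.0568
grip_force: 20.0
```

Run:
```python
from h import *
go((.4503,.405,.235,-90),(.5055,-.4325,.235,-90))
```

```text
now [0.4505 0.4054 0.0051] psi 0.0 tilt [0.0005 0.0006] w 0.0568 t 66.05
turn 1.571 | shift mm [-2.000e-01  4.000e-01 -2.299e+02]
turn 0.000 | shift mm [ 55.2 837.5   0. ]
```

>>> {"fn": "play_rows", "kwargs": {
  "plan": [0, 0, -0.015, 0, 0, 0, 0, 0, -0.03, 0, 0, 0, 0, 0, -0.03, 0, 0, 0.1, 0, 0, -0.03, 0, 0, 0.1, 0, 0, -0.03, 0, 0, 0.1]
}}

```text
time_s: 66.55
position: [0.45, 0.4049, 0.1416]
eef_rot: [-2.532, -1.859, 0.0]
contact_force: [0.7, 0.2, -0.7]
gripper_width: 0.0564
grip_force: 20.0
```

>>> {"fn": "play_rows", "kwargs": {
  "plan": [0, 0, -0.02, 0, 0, 0.1, 0, 0, -0.02, 0, 0, 0.1, 0, 0, -0.02, 0, 0, 0.1, 0, 0, -0.02, 0, 0, 0.1, 0, 0, -0.015, 0, 0, 0.1]
}}

```text
time_s: 67.05
position: [0.4502, 0.405, 0.2368]
eef_rot: [-2.913, -1.174, -0.001]
contact_force: [0.1, 0.2, -1.3]
gripper_width: 0.0563
grip_force: 20.0
```

>>> {"fn": "play_rows", "kwargs": {
  "plan": [0, 0, 0, 0, 0, 0.11, 0, 0, 0, 0, 0, 0.11, 0, 0, 0, 0, 0, 0.11, 0, 0, 0, 0, 0, 0.11, 0, 0, 0, 0, 0, 0.11]
}}

```text
time_s: 67.55
position: [0.4499, 0.4049, 0.2354]
eef_rot: [-3.123, -0.339, 0.001]
contact_force: [0.7, -0.2, -1.2]
gripper_width: 0.0563
grip_force: 20.0
```

>>> {"fn": "play_rows", "kwargs": {
  "plan": [0, 0, 0, 0, 0, 0.11, 0, 0, 0, 0, 0, 0.111, 0.005, 0.02, 0, 0, 0, 0, 0.01, 0.03, 0, 0, 0, 0, 0.01, 0.04, 0, 0, 0, 0]
}}

```text
time_s: 68.05
position: [0.475, 0.3142, 0.2348]
eef_rot: [3.141, 0.008, -0.0]
contact_force: [0.3, -0.1, -0.7]
gripper_width: 0.0564
grip_force: 20.0
```

>>> {"fn": "play_rows", "kwargs": {
  "plan": [0.01, 0.04, 0, 0, 0, 0, 0.01, 0.04, 0, 0, 0, 0, 0.01, 0.04, 0, 0, 0, 0, 0, 0.04, 0, 0, 0, 0, 0, 0.04, 0, 0, 0, 0]
}}

```text
time_s: 68.55
position: [0.5046, 0.1118, 0.2351]
eef_rot: [-3.141, -0.002, 0.0]
contact_force: [1.0, -1.1, -0.8]
gripper_width: 0.0566
grip_force: 20.0
```

>>> {"fn": "play_rows", "kwargs": {
  "plan": [0, 0.04, 0, 0, 0, 0, 0, 0.04, 0, 0, 0, 0, 0, 0.04, 0, 0, 0, 0, 0, 0.04, 0, 0, 0, 0, 0, 0.04, 0, 0, 0, 0]
}}

```text
time_s: 69.05
position: [0.5038, -0.0875, 0.2351]
eef_rot: [-3.14, -0.003, -0.0]
contact_force: [0.6, 0.8, -0.8]
gripper_width: 0.0565
grip_force: 20.0
```

>>> {"fn": "play_rows", "kwargs": {
  "plan": [0, 0.04, 0, 0, 0, 0, 0, 0.04, 0, 0, 0, 0, 0, 0.04, 0, 0, 0, 0, 0, 0.04, 0, 0, 0, 0, 0, 0.04, 0, 0, 0, 0]
}}

```text
time_s: 69.55
position: [0.5035, -0.2872, 0.2352]
eef_rot: [-3.141, -0.003, -0.0]
contact_force: [0.5, 0.7, -0.8]
gripper_width: 0.0567
grip_force: 20.0
```

>>> {"fn": "play_rows", "kwargs": {
  "plan": [0, 0.04, 0, 0, 0, 0, 0, 0.04, 0, 0, 0, 0, 0, 0.03, 0, 0, 0, 0, 0, 0.02, 0, 0, 0, 0, 0, 0.017, 0, 0, 0, 0]
}}

```text
time_s: 70.05
position: [0.5028, -0.4343, 0.2352]
eef_rot: [3.141, -0.0, -0.001]
contact_force: [-0.9, -0.5, -0.2]
gripper_width: 0.0563
grip_force: 20.0
```

>>> {"fn": "play_rows", "kwargs": {
  "plan": [0, 0, 0.02, 0, 0, 0, 0, 0, 0.02, 0, 0, 0, 0, 0, 0.02, 0, 0, 0, 0, 0, 0.02, 0, 0, 0, 0, 0, 0, 0, 0, 0]
}}

```text
time_s: 70.55
position: [0.5028, -0.4311, 0.1526]
eef_rot: [-3.139, -0.002, 0.006]
contact_force: [-0.1, 0.4, -1.1]
gripper_width: 0.0564
grip_force: 20.0
```

Run:
```python
from h import *
f=grab_frame("scene"); P=cloud(f); rings(f,P); stack(f,P)
go((.5055,-.4325,.085,-90))
```

```text
stack z pct [0.0123 0.0224 0.0409 0.058  0.0643 0.083 ]
now [ 0.5035 -0.4318  0.1543] psi -89.97 tilt [-0.0018  0.0014] w 0.056 t 70.6
turn 0.001 | shift mm [ 2.   0.7 69.3]
```

>>> {"fn": "play_rows", "kwargs": {
  "plan": [0.002, 0, 0.01, 0, 0, 0, 0, 0, 0.015, 0, 0, 0, 0, 0, 0.012, 0, 0, 0, 0, 0, 0.01, 0, 0, 0, 0, 0, 0.006, 0, 0, 0]
}}

```text
time_s: 71.1
position: [0.5067, -0.4315, 0.1002]
eef_rot: [-3.141, -0.0, 0.002]
contact_force: [0.4, 0.3, -0.5]
gripper_width: 0.0562
grip_force: 20.0
```

>>> {"fn": "play_rows", "kwargs": {
  "plan": [0, 0, 0.004, 0, 0, 0, 0, 0, 0.004, 0, 0, 0, 0, 0, 0.004, 0, 0, 0, 0, 0, 0.004, 0, 0, 0, 0, 0, 0.004, 0, 0, 0]
}}

```text
time_s: 71.6
position: [0.5072, -0.4319, 0.0815]
eef_rot: [3.141, -0.0, 0.0]
contact_force: [-0.0, 0.7, -0.9]
gripper_width: 0.0563
grip_force: 20.0
```

>>> {"fn": "play_rows", "kwargs": {
  "plan": [0, 0, 0.004, 0, 0, 0, 0, 0, 0.003, 0, 0, 0, 0, 0, 0.003, 0, 0, 0, 0, 0, 0, 0, 0, 0, 0, 0, 0, 0, 0, 0]
}}

```text
time_s: 72.1
position: [0.5071, -0.4319, 0.0716]
eef_rot: [-3.142, 0.0, -0.0]
contact_force: [0.1, 0.4, 0.8]
gripper_width: 0.0565
grip_force: 20.0
```

Release, retreat, and move away to check.

>>> {"fn": "play_rows", "kwargs": {
  "plan": [0, 0, 0, 0, 0, 0, 0, 0, 0, 0, 0, 0, 0, 0, 0, 0, 0, 0, 0, 0, 0, 0, 0, 0, 0, 0, 0, 0, 0, 0],
  "gripper": 0.8
}}

```text
time_s: 72.6
position: [0.5071, -0.4319, 0.0717]
eef_rot: [3.142, -0.0, 0.0]
contact_force: [-0.2, -0.2, -0.1]
gripper_width: 0.0702
grip_force: 0.0
```

>>> {"fn": "play_rows", "kwargs": {
  "plan": [0, 0, -0.01, 0, 0, 0, 0, 0, -0.02, 0, 0, 0, 0, 0, -0.03, 0, 0, 0, 0, 0, -0.03, 0, 0, 0, 0, 0, -0.03, 0, 0, 0]
}}

```text
time_s: 73.1
position: [0.5069, -0.432, 0.1936]
eef_rot: [3.141, -0.001, 0.0]
contact_force: [0.1, -0.4, 0.5]
gripper_width: 0.0703
grip_force: 0.0
```

>>> {"fn": "play_rows", "kwargs": {
  "plan": [0, 0, -0.03, 0, 0, 0, 0, 0, -0.02, 0, 0, 0, 0, -0.03, 0, 0, 0, 0, 0, -0.03, 0, 0, 0, 0, 0, -0.03, 0, 0, 0, 0]
}}

```text
time_s: 73.6
position: [0.5068, -0.3413, 0.2425]
eef_rot: [3.141, -0.002, 0.001]
contact_force: [-0.1, 1.3, -0.3]
gripper_width: 0.07
grip_force: 0.0
```

>>> {"fn": "play_rows", "kwargs": {
  "plan": [-0.01, -0.04, 0, 0, 0, 0, -0.01, -0.04, 0, 0, 0, 0, -0.01, -0.04, 0, 0, 0, 0, -0.01, -0.04, 0, 0, 0, 0, -0.01, -0.04, 0, 0, 0, 0]
}}

```text
time_s: 74.1
position: [0.4565, -0.1407, 0.242]
eef_rot: [-3.141, 0.001, -0.001]
contact_force: [0.4, 0.9, 0.6]
gripper_width: 0.0704
grip_force: 0.0
```

>>> {"fn": "play_rows", "kwargs": {
  "plan": [0, -0.04, 0, 0, 0, 0, 0, -0.04, 0, 0, 0, 0, 0, -0.04, 0, 0, 0, 0, 0, -0.02, 0, 0, 0, 0, 0, 0, 0, 0, 0, 0]
}}

```text
time_s: 74.6
position: [0.4572, 0.0011, 0.2421]
eef_rot: [-3.14, -0.007, -0.001]
contact_force: [-0.1, -1.0, -0.2]
gripper_width: 0.0704
grip_force: 0.0
```

Run:
```python
from h import *
go()
ims=[]
for n in ("scene","top"):
    f=grab_frame(n); P=cloud(f); rings(f,P); stack(f,P); save(f,n+"z.png")
    for c in caddies(f,P): print(*c[1:5])
a=cv2.imread("pics/scenez.png")[150:390,60:500]; b=cv2.resize(cv2.imread("pics/topz.png")[130:330,180:560],None,fx=440/380,fy=440/380)
cv2.imwrite("pics/final.png",cv2.vconcat([a,b]))
```

```text
now [0.4572 0.0011 0.2421] psi -89.73 tilt [0.0004 0.0014] w 0.0704 t 74.6
stack z pct [0.0129 0.0289 0.0536 0.0788 0.088  0.0902]
[ 0.3162 -0.2262] -53.3 0.098 0.1414
[ 0.3561 -0.3922] -28.7 0.101 0.1422
[ 0.338  -0.0754] -67.0 0.101 0.1422
[ 0.5816 -0.237 ] 88.7 0.1 0.1468
[ 0.6558 -0.4173] -56.1 0.03 0.1397
[ 0.6208 -0.1003] -72.6 0.007 0.1377
[ 0.6251 -0.0087] -75.8 0.009 0.1375
[ 0.6694 -0.2397] 88.1 0.1 0.1471
[ 0.6696 -0.121 ] -72.5 0.014 0.1423
[0.6361 0.1984] -84.6 0.009 0.1381
[0.6403 0.289 ] 41.5 0.01 0.1379
[0.6934 0.3058] 86.1 0.013 0.1431
stack z pct [0.0098 0.023  0.0676 0.0845 0.0877 0.091 ]
[0.684  0.3004] -48.6 0.012 0.1432
[ 0.659  -0.1225] 71.1 0.013 0.1406
[ 0.6648 -0.2418] 88.4 0.1 0.147
[ 0.6426 -0.4158] 28.1 0.029 0.1353
[ 0.5776 -0.2389] 88.2 0.1 0.1471
[ 0.3532 -0.3941] -28.2 0.098 0.1417
[ 0.3132 -0.2278] -52.7 0.099 0.1419
```

View pics/final.png

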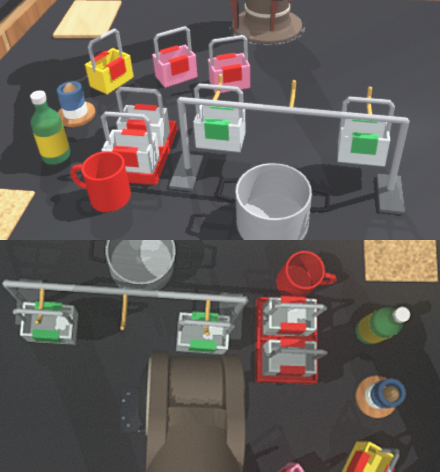

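```bash
python3 -c "
from bench import ctrl; print(ctrl.finish_job())"
```

```text
the job is handed in; nothing more can be done
None
```

I handed the job in at about 75 s: both green caddies are on hooks, both red caddies stand in the tray's nests, and all three rings are stacked on the post. The last camera check confirmed this; the hand-in returned no verdict.

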